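# Press a brass insert into a drawer pull with a locking clamp

### The job

Slide the dark wooden drawer pull into the channel of the locking clamp, brass insert end first and insert up, until it butts gently against the steel end stop, and let go of it. Then press the blue handle down until it snaps over centre and locks by itself, so that the clamp (not the gripper) presses the brass insert flush with the wood, and then push the yellow release lever down so that the handle springs open again, leaving the pull where it lies in the channel. Push with a light hand, never more than about 20 N on the stop, the handle or the lever, and leave the things standing around alone.

Things in the scene. Friction and masses are not known exactly. Their poses are not given: they have to be found in the camera images.
- clamp: Locking (toggle) clamp screwed to a light wooden board, 110 x 295 x 18 mm, fast to the worktop. Origin on the board's underside, z up; local +y points along the clamp to its jaw end, -y to its handle end. The channel for the pull runs along local x at y = +90 mm. Two steel uprights at y -42 to +38 mm are 75 mm high, the raised jaw arm about 100 mm.
- end_stop: Steel block, 10 x 34 x 22 mm, at the far end of the channel, fixed to the board. Origin under its centre; its face toward the robot lies 5 mm nearer (local x = +30 mm of the clamp). The pull must not be pushed against it with more than 20 N.
- nest (a point): Point on the channel's centre line under the pad, 55 mm in from the mouth and 38 mm over the worktop: the top face of a seated pull, at the insert's axis, lies here. Axes as the clamp's. The jaw arm (22 mm wide along x) reaches over the channel at this x; while open, its pad hangs about 58 mm over the worktop.
- handle_arm (a joint): Handle with blue sleeve, 24 mm wide, 74 mm long: 0 = open (raised 0.5 rad), 0.50 = dead centre, 0.545 = locked. Hinge 84 mm in +y from handle_spot. Closing on the pull takes 10 to 14 N at most; near centre the force fades and it jumps the last 4 mm to its rigid stop and stays. Over 20 N is too much. When released it springs up by itself; do not lift it by hand.
- release (a joint): Release lever with yellow paddle, 26 x 32 mm: 0 = rest (sprung), grows as the paddle is pushed down, 0.48 = end (paddle about 16 mm lower). Hinge 34 mm in +y from lever_spot. 3 to 8 N lifts the locked handle back over centre (trips at about 0.2 to 0.4); the handle then springs open. Over 20 N is too much.
- pull_grip (a point): The place to grip the drawer pull, a loose dark brown wooden bar, 130 x 30 x 20 mm, 0.1 kg, lying flat with its insert up: point on its centre line, half-way up (10 mm), 25 mm from the end without the insert. Grip across the 30 mm width. x axis along the bar toward the insert end.
- pull_seat (a point): Point on the top face of the pull at the axis of the brass insert, 75 mm from pull_grip along x and 10 mm higher, 30 mm from the insert end. x axis along the bar toward the insert end, z up.
- insert (a joint): Brass press-in insert, 12 mm across, sliding tightly in the pull: 0 = stands 6 mm proud of the wood, 0.006 = flush. Takes about 15 N. It must be pressed by the clamp, not by the gripper.
- tape_roll: Roll of beige tape, 96 mm across, 25 mm high, lying on the worktop; origin under its centre. Leave it alone.
- salt_shaker: Glass salt shaker with a grey cap, 44 mm across, 90 mm high; origin under its centre. Leave it alone.
- silver_pot: Silver-white tin, 36 mm across, 60 mm high; origin under its centre. Leave it alone.
- mouth (a point): Middle of the channel's open, flared mouth, on the channel floor (the board's top, 18 mm up), at local x = -55 mm of the clamp. Axes as the clamp's: x runs into the channel. The aluminium side rails are 12 mm high (tops 30 mm over the worktop) and 33.6 mm apart; the mouth is about 40 mm wide.
- handle_spot (a point): Where the handle is best pressed, straight down: middle of the sleeve's top face when locked, nominally 68 mm over the worktop (open: about 119 mm up). Fixed to the board: the clamp's levelling screw, set differently each start and in no reading, shifts the real handle up or down by up to 10 mm here. Feel for it.
- lever_spot (a point): Nominal centre of the top of the release lever's yellow paddle at rest, 51 mm over the worktop, 66 mm from handle_spot in -y, beyond the free end of the handle (which is 23 mm from handle_spot). Fixed to the board: the clamp's screw shifts the real paddle up or down by up to 13 mm. Feel for it.
- pad: Black rubber pad at the jaw's tip, 17 mm across, that presses the insert. Origin in the middle of its underside.

How it is judged (in metres and radians):
On the way, in this order (a step that is already met when the one before it is completed fails the run):
1. the pull lies flat in the channel against the end stop, its insert under the pad, and is let go while the clamp is open (x of pull_seat in the frame of nest between -0.004 and 0.004 m and y of pull_seat in the frame of nest between -0.004 and 0.004 m and z of pull_seat in the frame of nest between -0.003 and 0.003 m and angle between the x axis of pull_seat and the x axis of nest, either way round below 0.12 rad and angle between pull_seat's own z axis and vertical below 0.06 rad and contact force between the fingers and pull below 0.3 N and value of joint handle_arm below 0.1 rad), for 0.2 s.
2. the handle is locked over centre, with nothing touching it, and the pad holds the pull with the insert flush (value of joint handle_arm above 0.52 rad and value of joint insert above 0.0052 m and contact force between pad and pull above 5 N and contact force between the fingers and handle_arm below 0.3 N), for 0.3 s.
3. the release lever is pushed down and the handle has gone back over centre (value of joint release above 0.1 rad and value of joint handle_arm below 0.42 rad and contact force between the fingers and handle_arm below 0.3 N).
At the end, for the whole second after the job is handed in: The pull lies flat and at rest in the channel against the end stop (its seat point within 4 mm of the nest along and across, 3 mm in height, 0.12 rad in direction), the insert is flush (to 0.8 mm), the clamp is open (handle below 0.08 rad, pad off the pull) and the release lever is back at rest (x of pull_seat in the frame of nest between -0.004 and 0.004 m and y of pull_seat in the frame of nest between -0.004 and 0.004 m and z of pull_seat in the frame of nest between -0.003 and 0.003 m and angle between the x axis of pull_seat and the x axis of nest, either way round below 0.12 rad and angle between pull_seat's own z axis and vertical below 0.06 rad and value of joint insert above 0.0052 m and value of joint handle_arm below 0.08 rad and value of joint release below 0.05 rad and contact force between pad and pull below 0.3 N and linear speed of pull below 0.01 m/s); the robot touches nothing.
It fails at once if more than 20 N between the pull and the end stop (contact force between pull and end_stop above 20 N).
It fails at once if more than 20 N of the gripper on the handle (contact force between the fingers and handle_arm above 20 N).
It fails at once if more than 20 N of the gripper on the release lever (contact force between the fingers and release above 20 N).
It fails at once if the gripper presses on the brass insert (contact force between the fingers and insert above 2 N).
It fails at once if the tape roll, the salt shaker or the silver tin is moved more than 20 mm (distance of any of tape_roll, salt_shaker, silver_pot from where it was at the start of the episode above 0.02 m).
It also fails if it takes over 62 s, if anything falls off the work surface, if the arm or the gripper's body presses on something with over 40 N, if the wrist force passes 120 N, or if a joint passes its speed limit or range.

### The arm

A 6-joint arm with a two-finger parallel gripper is mounted at the origin on a cart in front of the work surface, level with it; the furniture and walls round the work are solid. World frame = base frame: x ahead of the robot, y to its left, z up, the work surface at z = 0. Lengths are in m, angles in degrees, forces in N, time in s.
With the tool pointing down it reaches from about 0.3 to 0.75 m from the base axis. Payload 8.5 kg.
Tool frame: the origin (TCP) lies at the very end of the fingers, on their centre line; the grasp point (between the pads) lies 19 mm behind it (env.grip_point_offset is the distance from the TCP to the grasp point, in m); z points along the fingers, y is the direction in which the jaws open and shut (so a half turn about z gives the same grasp; the last joint's range is limited). The gripper opens to 85 mm and grips with 20 to 120 N. Pads are 22 mm wide; open, the fingers measure 114 mm over their backs; the gripper's body (76 mm by 85 mm) begins 54 mm behind the grasp point. The pads swing forward as they close: fully open they stand 13 mm farther back than shut.
Start: joints at [60.544, 21.807, 74.336, -0, 83.858, -12.336], TCP at [0.162, 0.526, 0.231] pointing down, gripper open.
Joint ranges: [-178.18, 178.18], [-50.72, 133.34], [12.68, 142.11], [-81.47, 261.47], [9.98, 163.14], [-165.26, 165.26]. Speed limits (degrees/s): [136.94, 136.94, 180, 180, 180, 180].

### API

Orientations are given as a 3x3 rotation matrix whose columns are the frame's x, y, z axes.
In Python, from rig import env gives the robot as it stands.
- The arm moves only by the tool move_arm, never from a script. Its argument "moves" is a list of rows, each a list of 4 numbers: the shift along the tool's x, y, z in mm, then the turn about the tool's z in rad. In form: [[tx, ty, tz, spin], ...]. A call has 1 to 20 rows; each row is the pose to reach, as a shift and turn from the pose commanded when the call began, along the tool's axes at that moment; what a row does not reach only later rows make up. A row lasts 1/10 s, in which the tool goes at most 50 mm and 8.59 degrees, less where a joint would pass 70% of its speed; a pose out of reach is approached as far as the arm can. A call with a gripper value outside its range is refused whole. "grip" is the closure, from 0 (fully open) to 1 (shut), set as the call begins (left out, the last holds). The fingers move at their own pace and stop on an object; "grip_force" is the grip in N (left out, the last holds). Time passes only in rows, so rows that repeat a pose let the fingers close. It gives the time, the measured TCP pose, the force and the opening at its end, in the units of the state.
- env.observe(): the state, without advancing time (a new reading comes with each control period).
- env.get_image(name): name is "side" or "top"; returns the picture (400x640x3 uint8, red, green, blue); there is no depth.
- env.get_calibration(name): a dict with "fovy" (degrees; the focal length in pixels is half the picture's height over the tangent of half this angle, whatever the lens; pixels are square), "cx", "cy" (the principal point, pixels), "extrinsics" (4x4, takes a point from world to camera coordinates). Camera axes: x right, y up, looking along -z (the intrinsics and any distortion apply to the point x, -y, -z); pixel columns grow to the right and rows downward; lengths in m; the calibration is good to about 2 mm. A picture is of the moment at which its call begins. get_calibration takes no time and is no camera call.
- env.close_job(): hands the job in, once; it reports no verdict.
Trained networks look in the newest picture that a camera, given by its name, has taken for a name from the list of things; names that differ only in an ending like _2 or _b are one class to them, and where a whole thing is asked for, a point or a joint stands for the part that bears it (a point fixed in the world has none). Each returns a list of dicts, best first, with "conf" (0 to 1); they miss things now and then, are a little off and sometimes report something else, mostly with a low value. They report only what shows in the picture. A call takes as long as a camera call.
- env.silhouettes(camera, name): "region" (400x640 bool, what is visible of it) and "point" ([row, column] in pixels, amid what is visible of it).
- env.tip_of(camera, name): "point" ([row, column] in pixels: a listed point, or the origin of a listed thing).
The state is a dict: "time_s": time; "q": joint angles; "qvel": joint speeds; "joint_efforts": joint torques, N m; "position": TCP position; "tool_rot": TCP orientation; "ft_force": force on the tool from outside, world axes, zero at the start; "wrist_torque": the same for the moment, N m; "grip_width": finger opening in m.
Only numpy, scipy, OpenCV 4.12 (cv2) and the standard library are available. Lean on these libraries where they do the work, as an engineer would, in place of code of your own. Each camera call takes 0.05 s, during which the arm holds its last target.

## Working session

There is one attempt and no reset: what is moved stays moved. The work goes in short steps, Python scripts to look and compute and a tool call to move; the robot and the scene stay as the last step left them, time stands still between calls to the robot, and variables do not carry over. Pictures are saved under pics/ and viewed, and the job is handed in when it is done.

Besides the shell and the picture viewer there is one more tool, called after "Emit:" by a JSON object that holds its "api" and its "payload", one argument or row to a line. move_arm: Moves the arm, as the interface text tells. Its arguments: {"type":"object","properties":{"moves":{"type":"array"},"grip":{"type":"number"},"grip_force":{"type":"number"}},"required":["moves"]}

```bash
mkdir -p pics; ls
cat > h.py <<'E'
from rig import env
import numpy as np, cv2
def cal(n):
    c=env.get_calibration(n); return c
def snap(n,f):
    im=np.array(env.get_image(n)); cv2.imwrite('pics/'+f,im[:,:,::-1]); return im
def ray(n,rc):
    c=cal(n); f=200/np.tan(np.radians(c['fovy'])/2)
    E=np.array(c['extrinsics']); R=E[:3,:3]; t=E[:3,3]
    d=np.array([(rc[1]-c['cx'])/f, -(rc[0]-c['cy'])/f, -1.])
    return -R.T@t, R.T@d
def onz(n,rc,z):
    o,d=ray(n,rc); return o+d*(z-o[2])/d[2]
def proj(n,p):
    c=cal(n); f=200/np.tan(np.radians(c['fovy'])/2)
    E=np.array(c['extrinsics']); q=E[:3,:3]@np.array(p)+E[:3,3]
    return np.array([c['cy']-f*q[1]/-q[2], c['cx']+f*q[0]/-q[2]])
E
python3 - <<'E'
from h import *
np.set_printoptions(precision=4,suppress=True)
for n in('top','side'):
    print(n,cal(n)); snap(n,n+'0.png')
    for k in ['clamp','end_stop','pull_grip','pull_seat','mouth','nest','handle_spot','lever_spot','pad','tape_roll','salt_shaker','silver_pot']:
        try: print(k,[(np.round(d['point'],1),round(d['conf'],2)) for d in env.tip_of(n,k)][:3])
        except Exception as e: print(k,e)
print(env.observe())
E
```

```text
pics
top {'fovy': 43.85259577423373, 'cx': 326.04955995209707, 'cy': 199.21377772902437, 'extrinsics': array([[ 0.0284, -0.9993, -0.0237,  0.0392],
       [ 0.9966,  0.0265,  0.0784, -0.5818],
       [-0.0777, -0.0259,  0.9966, -1.4502],
       [ 0.    ,  0.    ,  0.    ,  1.    ]])}
clamp [(array([203.9, 383.3]), 0.62)]
end_stop [(array([211.8, 264.7]), 0.73), (array([195.1, 353.1]), 0.38)]
pull_grip [(array([232.6, 270.1]), 0.98)]
pull_seat [(array([211.2, 265.3]), 0.57)]
mouth [(array([226. , 352.9]), 0.76)]
nest [(array([207.6, 353.7]), 0.82), (array([156.9, 275.1]), 0.41)]
handle_spot [(array([209.1, 425.2]), 0.95)]
lever_spot [(array([212.1, 451.5]), 0.96), (array([211.4, 263.5]), 0.6)]
pad [(array([233.4, 271.4]), 0.66)]
tape_roll [(array([255. , 469.9]), 0.78), (array([231.4, 268.5]), 0.38)]
salt_shaker [(array([159.8, 275.9]), 0.49)]
silver_pot [(array([228.2, 197.2]), 0.67)]
side {'fovy': 55.401742907793015, 'cx': 324.4829581320351, 'cy': 200.66032447029997, 'extrinsics': array([[-0.9191, -0.3941, -0.001 ,  0.5362],
       [ 0.2483, -0.5812,  0.7749, -0.1748],
       [-0.30
[... 417 characters left out ...]
[206.1, 346. ]), 0.2)]
tape_roll [(array([163.9, 396.9]), 0.59)]
salt_shaker [(array([241.1, 262.9]), 0.68)]
silver_pot [(array([321. , 292.6]), 0.51)]
{'time_s': 1.3, 'q': array([ 60.545 ,  21.8073,  74.335 ,  -0.0004,  83.8579, -12.3356]), 'qvel': array([ 0.0525,  0.013 , -0.0399, -0.1126, -0.0376,  0.0479]), 'joint_efforts': array([ -0.0011, -44.8332, -23.1457,  -0.0003,   0.0007,  -0.    ]), 'position': array([0.1619, 0.5256, 0.2313]), 'tool_rot': array([[-0.9557,  0.2944,  0.    ],
       [ 0.2944,  0.9557, -0.    ],
       [-0.    , -0.    , -1.    ]]), 'ft_force': array([ 0.2265,  0.1804, -0.4204]), 'wrist_torque': array([-0.0106, -0.0353, -0.037 ]), 'grip_width': 0.08522122471671817}
```

View pics/top0.png

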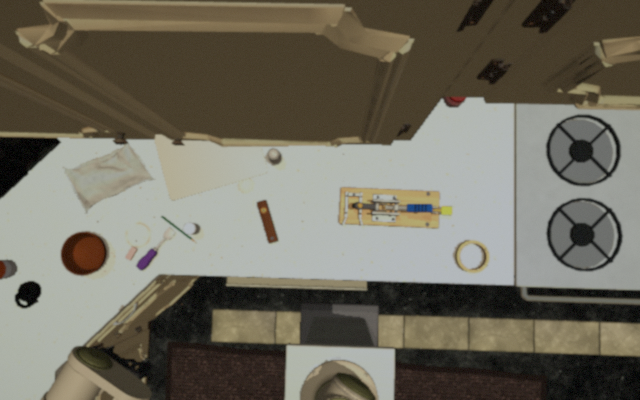

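View pics/side0.png

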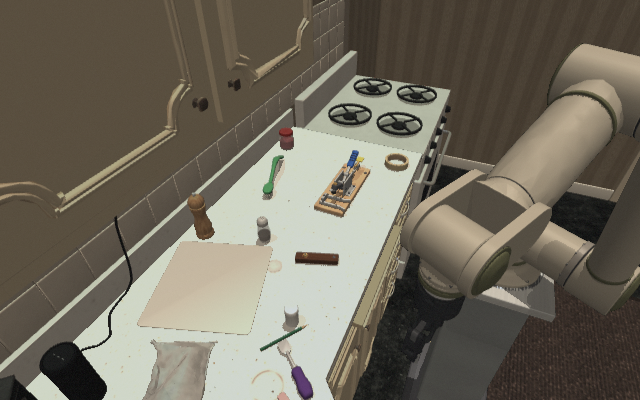

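Run:
```python
import cv2
a=cv2.imread('pics/top0.png')[130:280,180:500]
cv2.imwrite('pics/top0c.png',cv2.resize(a,None,fx=2.5,fy=2.5,interpolation=cv2.INTER_CUBIC))
a=cv2.imread('pics/side0.png')[130:330,230:430]
cv2.imwrite('pics/side0c.png',cv2.resize(a,None,fx=3,fy=3,interpolation=cv2.INTER_CUBIC))
```

```text
(no output)
```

View pics/top0c.png

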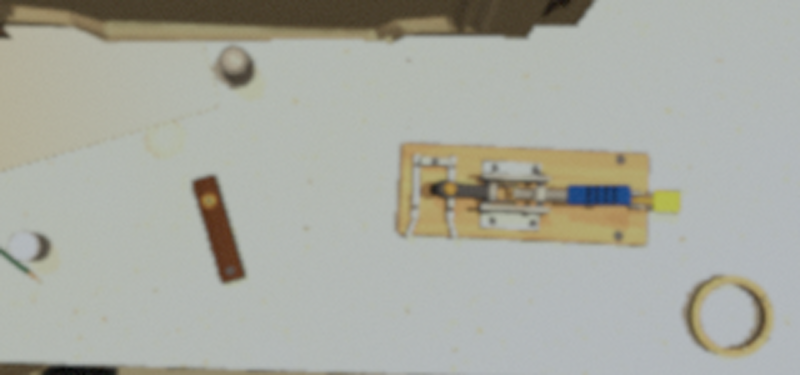

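View pics/side0c.png

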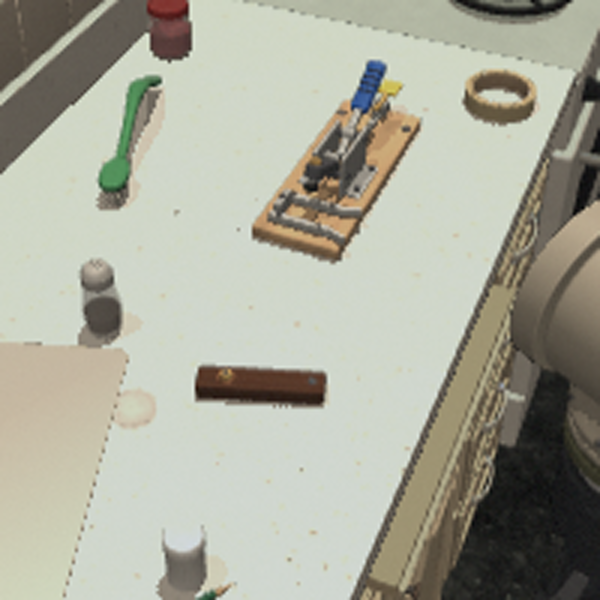

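```bash
cat > fit.py <<'E'
from h import *
from scipy.optimize import minimize
np.set_printoptions(precision=4,suppress=True)
def boxpts(x,y,yaw,L,W,H,z0=0):
    c,s=np.cos(yaw),np.sin(yaw)
    return [(x+c*a-s*b,y+s*a+c*b,z) for a in(-L/2,L/2) for b in(-W/2,W/2) for z in(z0,z0+H)]
S=8
def render(n,pts,roi):
    r0,r1,c0,c1=roi
    uv=np.array([proj(n,p) for p in pts])
    q=np.stack([(uv[:,1]+.5-c0)*S-.5,(uv[:,0]+.5-r0)*S-.5],1).astype(np.float32)
    h=cv2.convexHull(q)
    m=np.zeros(((r1-r0)*S,(c1-c0)*S),np.uint8)
    cv2.fillPoly(m,[np.round(h*16).astype(np.int32)],255,shift=4)
    return cv2.resize(m,(c1-c0,r1-r0),interpolation=cv2.INTER_AREA)/255.
def fitbox(obs,dims,x0,z0=0):
    # obs: list of (cam,alpha image in roi,roi,weight mask)
    def cost(v):
        return sum((((render(n,boxpts(v[0],v[1],v[2],*dims,z0),roi)-a)**2)*w).sum() for n,a,roi,w in obs)
    b=None
    for sc in (1.,.3):
        x=x0 if b is None else b.x
        sim=np.array([x]+[np.array(x)+d for d in np.diag([.01*sc,.01*sc,.06*sc])])
        b=minimize(cost,x,method='Nelder-Mead',options=dict(initial_simplex=sim,xatol=1e-5,fatol=1e-4))
    return b.x,b.fun
E
cat > m1.py <<'E'
from fit import *
I={n:np.mean([np.array(env.get_image(n)).astype(float) for _ in range(2)],0) for n in('top','side')}
np.savez('I0.npz',**I)
def alpha(n,roi,bgpx,fg=None):
    r0,r1,c0,c1=roi; a=I[n][r0:r1,c0:c1]
    return a
# pull: brightness alpha
obsall=[]
for n,roi in(('top',(192,250,245,290)),('side',(245,272,285,348))):
    a=alpha(n,roi,None).sum(2); bg=np.median(a); fg=np.percentile(a,5)
    al=np.clip((bg-a)/(bg-fg*1.1),0,1)
    al[al<.15]=0
    obsall.append((n,al,roi,np.ones_like(al)))
    o=[obsall[-1]]
    print(n,bg,fg,fitbox(o,(.13,.03,.02),[0.57,.15,.2]))
print(fitbox(obsall,(.13,.03,.02),[0.57,.15,.2]))
for n in('top','side'):
  for k in('pull_grip','clamp'):
    for d in env.silhouettes(n,k)[:2]:
        m=np.array(d['region']); rr,cc=np.nonzero(m); print(n,k,d['conf'],m.sum(),rr.min(),rr.max(),cc.min(),cc.max())
        cv2.imwrite(f'pics/sil_{n}_{k}.png',m*255)
E
python3 m1.py
python3 - <<'E'
from h import *
for n,k,z in (('top','pull_grip',.01),('top','pull_seat',.02),('top','mouth',.018),('top','nest',.038),('top','handle_spot',.068),('top','lever_spot',.051),('top','clamp',0),('top','end_stop',0),('side','pull_seat',.02),('side','mouth',.018),('side','nest',.038),('side','handle_spot',.068),('side','lever_spot',.051),('side','end_stop',0),('top','tape_roll',0),('top','salt_shaker',0),('top','silver_pot',0)):
    print(n,k,[(onz(n,d['point'],z).round(4),round(d['conf'],2)) for d in env.tip_of(n,k)][:2])
E
```

```text
top 541.0 181.0 (array([0.5767, 0.14  , 0.24  ]), np.float64(381.14927481023454))
side 624.5 104.5 (array([0.57, 0.15, 0.2 ]), np.float64(383.76669811294687))
top pull_grip [(array([0.4738, 0.2219, 0.01  ]), 0.77)]
top pull_seat [(array([0.5394, 0.2409, 0.02  ]), 0.64)]
top mouth []
top nest [(array([ 0.5689, -0.0363,  0.038 ]), 0.7)]
top handle_spot [(array([ 0.5673, -0.2266,  0.068 ]), 0.84)]
top lever_spot [(array([ 0.5537, -0.305 ,  0.051 ]), 0.63)]
top clamp [(array([ 0.5634, -0.1146,  0.    ]), 0.57)]
top end_stop [(array([ 0.6002, -0.037 ,  0.    ]), 0.38)]
side pull_seat [(array([0.5481, 0.2508, 0.02  ]), 0.71)]
side mouth [(array([ 0.5039, -0.0289,  0.018 ]), 0.93)]
side nest [(array([ 0.5605, -0.0194,  0.038 ]), 0.66)]
side handle_spot [(array([ 0.5512, -0.2306,  0.068 ]), 0.71)]
side lever_spot [(array([ 0.5548, -0.282 ,  0.051 ]), 0.69)]
side end_stop [(array([ 0.6114, -0.0507,  0.    ]), 0.54)]
top tape_roll [(array([ 0.4284, -0.3789,  0.    ]), 0.7), (array([ 0.591, -0.03 ,  0.   ]), 0.16)]
top salt_shaker [(array([0.7165, 0.2119, 0.    ]), 0.78)]
top silver_pot [(array
[... 523 characters left out ...]
= function(np.copy(x), *(wrapper_args + args))
  File "fit.py", line 19, in cost
    return sum((((render(n,boxpts(v[0],v[1],v[2],*dims,z0),roi)-a)**2)*w).sum() for n,a,roi,w in obs)
  File "fit.py", line 19, in <genexpr>
    return sum((((render(n,boxpts(v[0],v[1],v[2],*dims,z0),roi)-a)**2)*w).sum() for n,a,roi,w in obs)
                  ~~~~~~^^^^^^^^^^^^^^^^^^^^^^^^^^^^^^^^^^^^^^^
  File "fit.py", line 10, in render
    uv=np.array([proj(n,p) for p in pts])
                 ~~~~^^^^^
  File "h.py", line 15, in proj
    c=cal(n); f=200/np.tan(np.radians(c['fovy'])/2)
  File "h.py", line 4, in cal
    c=env.get_calibration(n); return c
ValueError: time passes only in moves, steps and waits
```

```bash
python3 - <<'E'
from rig import env
import pickle
pickle.dump({n:env.get_calibration(n) for n in('top','side')},open('cal.pkl','wb'))
E
sed -i 's/^def cal(n):/import pickle\nCAL=pickle.load(open("cal.pkl","rb"))\ndef cal(n):/; s/c=env.get_calibration(n); return c/return CAL[n]/' h.py
cat > m2.py <<'E'
from fit import *
I=dict(np.load('I0.npz'))
def mk(n,roi,fgp,thr=.15,mask=None):
    r0,r1,c0,c1=roi; a=I[n][r0:r1,c0:c1]; bg=np.median(np.array([a[0],a[-1]]).reshape(-1,3),0)
    d=np.linalg.norm(a-bg,axis=2) if fgp is None else np.abs(bg-a)[...,fgp]
    return a,bg,d
ob=[]
for n,roi in(('top',(192,250,245,290)),('side',(245,272,285,348))):
    a,bg,d=mk(n,roi,None); fg=np.percentile(d,93 if n=='top' else 60)
    al=np.clip(d/fg,0,1); al[al<.2]=0
    ob.append((n,al,roi,np.ones_like(al)))
    cv2.imwrite('pics/al_%s.png'%n,cv2.resize(al*255,None,fx=6,fy=6,interpolation=0))
    print(n,fitbox(ob[-1:],(.13,.03,.02),[0.505,.23,.25]),al.sum())
print('pull',fitbox(ob,(.13,.03,.02),[0.505,.23,.25]))
ob=[]
# board: blue deficit
for n,roi in(('top',(176,242,328,452)),('side',(150,225,300,380))):
    a,bg,d=mk(n,roi,None); 
    al=np.clip(d/np.percentile(d,55 if n=='top' else 80),0,1); al[al<.25]=0
    m=(al>.5).astype(np.uint8); m=cv2.morphologyEx(m,cv2.MORPH_CLOSE,np.ones((7,7)))
    inn=cv2.erode(m,np.ones((5,5))); al[inn>0]=1
    w=np.ones_like(al)
    if n=='top': w[20:46,436-328:]=0
    else:
        w[:25,40:70]=0
    ob.append((n,al,roi,w))
    cv2.imwrite('pics/alb_%s.png'%n,cv2.resize(al*w*255,None,fx=6,fy=6,interpolation=0))
    print(n,fitbox(ob[-1:],(.11,.295,.018),[0.563,-.12,0.0]),al.sum())
print('clamp',fitbox(ob,(.11,.295,.018),[0.563,-.12,0.0]))
E
python3 m2.py
```

```text
top (array([0.5108, 0.2299, 0.3194]), np.float64(20.791369551082028)) 419.71306735641235
side (array([0.5103, 0.2325, 0.3295]), np.float64(352.15849672482994)) 1094.2056814091816
pull (array([0.5106, 0.2302, 0.3274]), np.float64(377.0135298180523))
top (array([ 0.5619, -0.1278, -0.021 ]), np.float64(100.8312396173152)) 4096.017236101525
side (array([ 0.5631, -0.1316, -0.0148]), np.float64(13.152463121294023)) 1776.9842912082881
clamp (array([ 0.5624, -0.1294, -0.0177]), np.float64(124.0850506635808))[ WARN:0@0.233] global loadsave.cpp:1063 imwrite_ Unsupported depth image for selected encoder is fallbacked to CV_8U.
```

```bash
cat > ov.py <<'E'
from fit import *
def ov(n,im,sets,roi,f,S=6):
    r0,r1,c0,c1=roi
    a=cv2.resize(im[r0:r1,c0:c1,::-1].astype(np.uint8),None,fx=S,fy=S,interpolation=cv2.INTER_CUBIC)
    for pts in sets:
        uv=np.array([proj(n,p) for p in pts]); q=np.stack([(uv[:,1]+.5-c0)*S,(uv[:,0]+.5-r0)*S],1).astype(int)
        if len(q)==8:
            for i in range(8):
                for j in range(i):
                    if bin(i^j).count('1')==1: cv2.line(a,tuple(map(int,q[i])),tuple(map(int,q[j])),(0,255,0),1)
        else:
            for p in q: cv2.circle(a,tuple(map(int,p)),3,(0,0,255),1)
    cv2.imwrite(f,a)
E
cat > o.py <<'E'
from ov import *
I=dict(np.load('I0.npz'))
P=boxpts(.5106,.2302,.3274,.13,.03,.02); C=boxpts(.5624,-.1294,-.0177,.11,.295,.018)
c,s=np.cos(-.0177),np.sin(-.0177)
def L(x,y,z): return (.5624+c*x-s*y,-.1294+s*x+c*y,z)
K=[L(-55,90,0)]
K=[L(-.055,.09,.018),L(0,.09,.038),L(.035,.09,0)]
ov('top',I['top'],[P],(190,252,230,310),'pics/o1.png',8)
ov('side',I['side'],[P],(240,280,280,350),'pics/o2.png',8)
ov('top',I['top'],[C,K],(180,240,330,455),'pics/o3.png')
ov('side',I['side'],[C,K],(140,225,300,380),'pics/o4.png')
a,b=cv2.imread('pics/o1.png'),cv2.imread('pics/o2.png')
def st(a,b,f):
    w=max(a.shape[1],b.shape[1]); p=lambda i:cv2.copyMakeBorder(i,0,0,0,w-i.shape[1],cv2.BORDER_CONSTANT)
    r=np.vstack([p(a),p(b)]); k=min(1,800/r.shape[1],850/r.shape[0]); cv2.imwrite(f,cv2.resize(r,None,fx=k,fy=k))
h=max(a.shape[0],b.shape[0])
pp=lambda i:cv2.copyMakeBorder(i,0,h-i.shape[0],0,0,cv2.BORDER_CONSTANT)
r=np.hstack([pp(a),pp(b)]);k=800/r.shape[1]; cv2.imwrite('pics/oA.png',cv2.resize(r,None,fx=k,fy=k))
E
python3 o.py
```

```text
(no output)
```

View pics/oA.png

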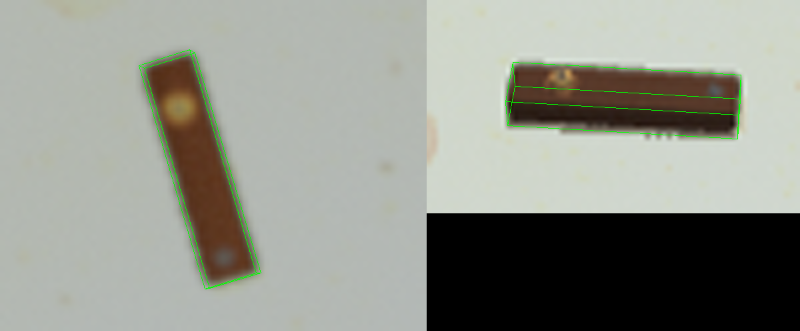

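View pics/o3.png

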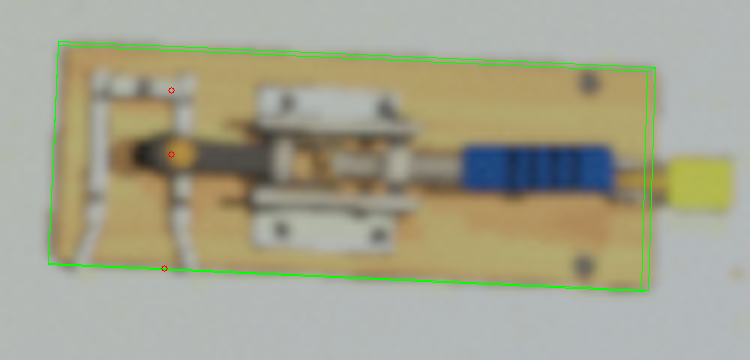

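View pics/o4.png

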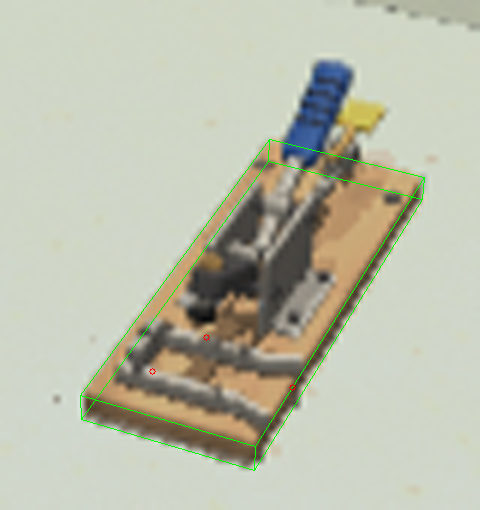

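```bash
cat > p.py <<'E'
from fit import *
I=dict(np.load('I0.npz'))
B=(.5624,-.1294,-.0177)
c,s=np.cos(B[2]),np.sin(B[2])
def L(x,y,z): return (B[0]+c*x-s*y,B[1]+s*x+c*y,z)
for n,z in(('top',.03),('side',.03)):
    g=I[n].astype(np.float32)
    ys=np.arange(.07,.14,.001)
    for lo,hi in((-.025,-.010),(.0,.02)):
        acc=[]
        for x in np.linspace(lo,hi,8):
            uv=np.array([proj(n,L(x,y,z)) for y in ys]).astype(np.float32)
            acc.append(cv2.remap(g,uv[:,1].copy(),uv[:,0].copy(),cv2.INTER_CUBIC)[:,0])
        m=np.mean(acc,0)
        print(n,lo); print(' '.join(f'{y*1000:.0f}:{v[2]:.0f}' for y,v in zip(ys,m)))
    # along x over the stop/center line
    xs=np.arange(.02,.06,.001)
    acc=[]
    for y in np.linspace(.098,.112,6):
        uv=np.array([proj(n,L(x,y,.04)) for x in xs]).astype(np.float32)
        acc.append(cv2.remap(g,uv[:,1].copy(),uv[:,0].copy(),cv2.INTER_CUBIC)[:,0])
    print('stop z=.04',' '.join(f'{y*1000:.0f}:{v[2]:.0f}' for y,v in zip(xs,np.mean(acc,0))))
E
python3 p.py
```

```text
top -0.025
70:92 71:92 72:92 73:91 74:91 75:92 76:93 77:97 78:105 79:114 80:122 81:130 82:134 83:134 84:130 85:124 86:115 87:102 88:91 89:81 90:76 91:76 92:78 93:81 94:84 95:88 96:91 97:92 98:94 99:95 100:96 101:97 102:98 103:99 104:99 105:100 106:101 107:101 108:101 109:101 110:101 111:101 112:101 113:102 114:102 115:103 116:106 117:109 118:114 119:123 120:132 121:141 122:150 123:155 124:155 125:153 126:149 127:141 128:130 129:119 130:109 131:101 132:98 133:98 134:99 135:102 136:106 137:107 138:107 139:107
top 0.0
70:93 71:94 72:94 73:94 74:93 75:93 76:94 77:96 78:98 79:102 80:107 81:111 82:114 83:117 84:117 85:114 86:110 87:104 88:96 89:89 90:84 91:80 92:80 93:81 94:82 95:83 96:84 97:83 98:82 99:81 100:80 101:79 102:79 103:78 104:78 105:78 106:80 107:81 108:84 109:86 110:88 111:91 112:92 113:93 114:95 115:95 116:96 117:99 118:103 119:109 120:120 121:133 122:146 123:158 124:166 125:168 126:166 127:160 128:151 129:138 130:126 131:116 132:109 133:108 134:110 135:110 136:111 137:112 138:111 139:109
stop z=.04 20:105 21:101 22:97 23:95 24:92 25:90 26:91 27:98 28:108 29:119 30:128 31:133
[... 781 characters left out ...]
43 83:143 84:140 85:135 86:128 87:120 88:111 89:103 90:97 91:92 92:89 93:87 94:85 95:82 96:80 97:77 98:75 99:75 100:76 101:79 102:84 103:90 104:97 105:104 106:109 107:112 108:114 109:114 110:114 111:114 112:113 113:111 114:110 115:108 116:108 117:109 118:112 119:119 120:129 121:140 122:151 123:161 124:166 125:166 126:160 127:151 128:138 129:125 130:113 131:103 132:95 133:90 134:87 135:85 136:82 137:79 138:77 139:77
stop z=.04 20:83 21:78 22:73 23:68 24:63 25:62 26:64 27:74 28:90 29:109 30:121 31:126 32:122 33:115 34:108 35:106 36:107 37:109 38:111 39:112 40:115 41:123 42:135 43:152 44:171 45:187 46:197 47:203 48:204 49:203 50:202 51:201 52:201 53:201 54:201 55:201 56:201 57:201 58:200 59:200
```

```bash
cat >> h.py <<'E'
B=(.5624,-.1294,-.0177)
def CL(x,y,z):  # clamp frame -> world
    c,s=np.cos(B[2]),np.sin(B[2]); y=y+.0135
    return np.array((B[0]+c*x-s*y,B[1]+s*x+c*y,z))
def tri(a,b):
    (o1,d1),(o2,d2)=ray('top',a),ray('side',b)
    t=np.linalg.lstsq(np.stack([d1,-d2],1),o2-o1,rcond=None)[0]
    p,q=o1+t[0]*d1,o2+t[1]*d2
    return (p+q)/2,np.linalg.norm(p-q)
def to(p,ang=None):
    s=env.observe(); R=s['tool_rot']; d=R.T@(np.array(p)-s['position'])*1000
    sp=0
    if ang is not None:
        a=np.arctan2(R[1,0],R[0,0]); sp=-((ang-a+np.pi)%(2*np.pi)-np.pi)
    print('to',d.round(1),round(sp,4),'t',s['time_s'],'pos',s['position'].round(4),'f',s['ft_force'].round(2),'w',round(s['grip_width'],4))
E
python3 - <<'E'
from h import *
I=dict(np.load('I0.npz'))
def blob(n,sel,roi):
    a=I[n]; m=sel(a[...,0],a[...,1],a[...,2]); k=np.zeros_like(m); r0,r1,c0,c1=roi; k[r0:r1,c0:c1]=1; m&=k
    rr,cc=np.nonzero(m); return (rr.mean(),cc.mean()),m.sum(),(rr.min(),rr.max(),cc.min(),cc.max())
yel=lambda r,g,b:(r>130)&(g>130)&(b<90); blu=lambda r,g,b:(b>r+40)&(b>g+20)
for f,nm in((yel,'yel'),(blu,'blu')):
    a=blob('top',f,(180,240,330,460)); b=blob('side',f,(140,225,300,380)); print(nm,a,b,tri(a[0],b[0]))
print(CL(0,.09,.038),CL(-.055,.09,.018),CL(0,-.2,0)-CL(0,0,0),CL(0,0,0))
to((.4727,.2173,.12),np.pi+.3274)
E
```

```text
yel ((np.float64(209.70642201834863), np.float64(426.86238532110093)), np.int64(109), (np.int64(197), np.int64(218), np.int64(350), np.int64(450))) ((np.float64(159.57894736842104), np.float64(359.05263157894734)), np.int64(19), (np.int64(158), np.int64(165), np.int64(355), np.int64(363))) (array([ 0.54787918, -0.23528003,  0.07615975]), np.float64(0.012937495969115548))
blu ((np.float64(207.58552631578948), np.float64(419.29605263157896)), np.int64(152), (np.int64(205), np.int64(211), np.int64(407), np.int64(431))) ((np.float64(158.3409090909091), np.float64(352.35227272727275)), np.int64(88), (np.int64(150), np.int64(167), np.int64(347), np.int64(357))) (array([ 0.55884233, -0.20888744,  0.09408613]), np.float64(0.001034828628057388))
[ 0.56423185 -0.02591621  0.038     ] [ 0.50924047 -0.02494276  0.018     ] [-0.00353982 -0.19996867  0.        ] [ 0.56263894 -0.11590211  0.        ]
to [-387.8 -203.2  111.3] -0.6262 t 2.35 pos [0.1619 0.5256 0.2313] f [ 0.78 -0.64  0.66] w 0.0856
```

Emit:
{"api": "move_arm", "payload": {
  "moves": [
    [-35, -18, 10, -0.06],
    [-70, -36, 20, -0.12],
    [-105, -54, 30, -0.18],
    [-140, -72, 40, -0.24],
    [-175, -91, 50, -0.3],
    [-210, -109, 60, -0.36],
    [-245, -128, 70, -0.42],
    [-280, -146, 80, -0.48],
    [-315, -165, 90, -0.54],
    [-350, -183, 100, -0.6],
    [-387.8, -203.2, 111.3, -0.6262],
    [-387.8, -203.2, 111.3, -0.6262],
    [-387.8, -203.2, 111.3, -0.6262]
  ],
  "grip": 0,
  "grip_force": 25
}}

```text
time_s: 3.65
position: [0.4729, 0.2167, 0.1197]
tool_rot: [[-0.948, -0.32, -0.001], [-0.32, 0.948, 0.0], [0.001, 0.0, -1.0]]
ft_force: [-0.8, 1.2, -0.2]
grip_width: 0.0853
```

Run:
```python
from h import *
to((.4727,.2173,.003),np.pi+.3274)
snap('top','t1.png');a=snap('side','s1.png')
cv2.imwrite('pics/s1c.png',cv2.resize(a[150:330,220:420,::-1],None,fx=3,fy=3))
```

```text
to [-1.000e-01  6.000e-01  1.167e+02] -0.002 t 3.65 pos [0.4729 0.2167 0.1197] f [-0.77  1.16 -0.24] w 0.0853
```

View pics/s1c.png

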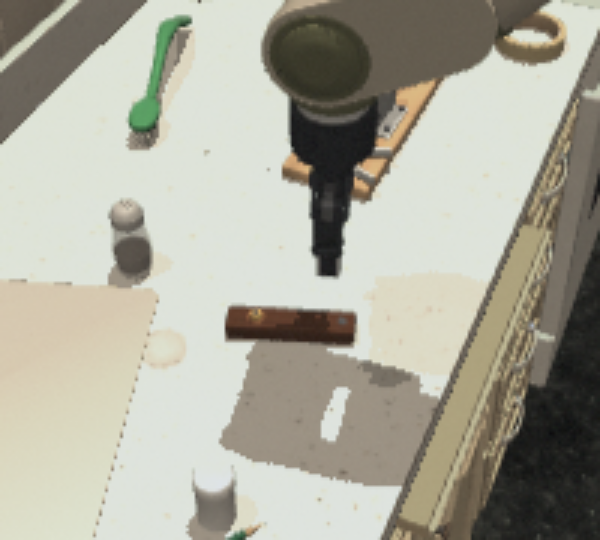

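Emit:
{"api": "move_arm", "payload": {
  "moves": [
    [0, 0.6, 25, 0],
    [0, 0.6, 50, 0],
    [0, 0.6, 75, 0],
    [0, 0.6, 95, 0],
    [0, 0.6, 108, 0],
    [0, 0.6, 114, 0],
    [0, 0.6, 116.5, 0],
    [0, 0.6, 116.5, 0]
  ]
}}

```text
time_s: 4.55
position: [0.4725, 0.2183, 0.004]
tool_rot: [[-0.947, -0.322, 0.001], [-0.322, 0.947, 0.0], [-0.001, -0.0, -1.0]]
ft_force: [-0.2, 0.5, -0.2]
grip_width: 0.0849
```

Emit:
{"api": "move_arm", "payload": {
  "moves": [
    [0, 0, 0, 0],
    [0, 0, 0, 0],
    [0, 0, 0, 0],
    [0, 0, 0, 0],
    [0, 0, 0, 0],
    [0, 0, 0, 0],
    [0, 0, 0, 0],
    [0, 0, 0, 0]
  ],
  "grip": 1,
  "grip_force": 25
}}

```text
time_s: 5.35
position: [0.4728, 0.2177, 0.0039]
tool_rot: [[-0.947, -0.321, 0.001], [-0.321, 0.947, -0.0], [-0.001, -0.0, -1.0]]
ft_force: [-0.7, -1.6, 4.7]
grip_width: 0.0292
```

Run:
```python
from h import *
p=CL(-.185,.09,.09); print(p)
to(p,np.pi-.0177)
```

```text
[ 0.37926083 -0.02264188  0.09      ]
to [ 165.8 -197.6  -86.1] 0.345 t 5.35 pos [0.4728 0.2177 0.0039] f [-0.69 -1.56  4.73] w 0.0292
```

Emit:
{"api": "move_arm", "payload": {
  "moves": [
    [0, 0, -20, 0],
    [0, 0, -45, 0],
    [10, -12, -70, 0.02],
    [30, -36, -86, 0.06],
    [55, -66, -86.1, 0.11],
    [80, -95, -86.1, 0.165],
    [105, -125, -86.1, 0.22],
    [130, -155, -86.1, 0.27],
    [150, -180, -86.1, 0.31],
    [165.8, -197.6, -86.1, 0.345],
    [165.8, -197.6, -86.1, 0.345],
    [165.8, -197.6, -86.1, 0.345],
    [165.8, -197.6, -86.1, 0.345]
  ]
}}

```text
time_s: 6.65
position: [0.3792, -0.022, 0.0896]
tool_rot: [[-1.0, 0.017, -0.0], [0.017, 1.0, 0.0], [0.0, 0.0, -1.0]]
ft_force: [-0.4, 0.3, -0.8]
grip_width: 0.0296
```

Run:
```python
from h import *
to(CL(-.185,.09,.0235),np.pi-.0177)
for n in('top','side'):
    a=snap(n,n+'2.png').astype(float)
    np.save(n+'2.npy',a)
a=cv2.imread('pics/top2.png')[180:290,310:470];cv2.imwrite('pics/t2c.png',cv2.resize(a,None,fx=5,fy=5,interpolation=2))
a=cv2.imread('pics/side2.png')[130:290,300:460];cv2.imwrite('pics/s2c.png',cv2.resize(a,None,fx=3.7,fy=3.7,interpolation=2))
```

```text
to [-0.1 -0.6 66.1] 0.0012 t 6.65 pos [ 0.3792 -0.022   0.0896] f [-0.37  0.29 -0.82] w 0.0296
```

View pics/t2c.png

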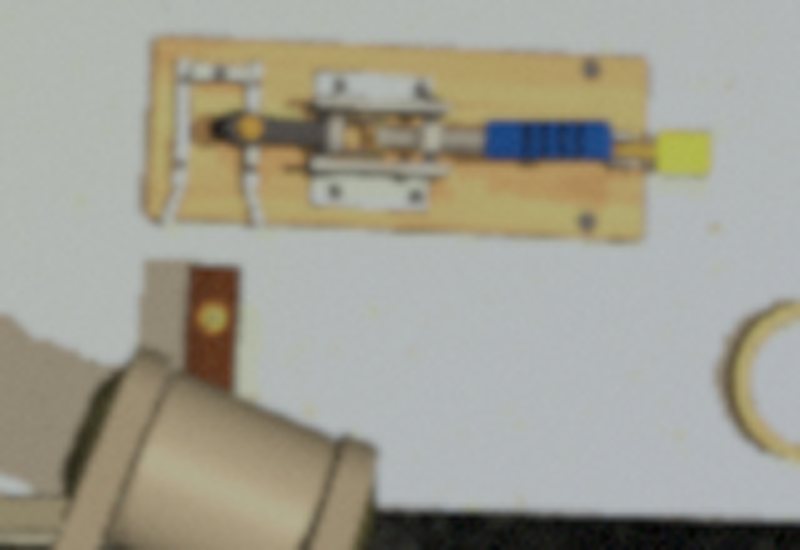

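View pics/s2c.png

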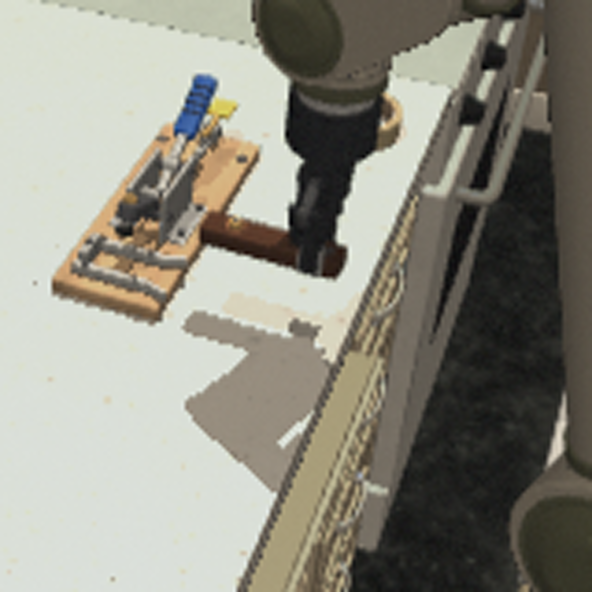

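Emit:
{"api": "move_arm", "payload": {
  "moves": [
    [-0.1, -0.6, 25, 0.001],
    [-0.1, -0.6, 48, 0.001],
    [-0.1, -0.6, 60, 0.001],
    [-0.1, -0.6, 66, 0.001],
    [-0.1, -0.6, 66, 0.001],
    [-0.1, -0.6, 66, 0.001]
  ]
}}

```text
time_s: 7.35
position: [0.3795, -0.0231, 0.024]
tool_rot: [[-1.0, 0.018, 0.001], [0.018, 1.0, -0.0], [-0.001, -0.0, -1.0]]
ft_force: [-0.0, 0.5, -1.1]
grip_width: 0.0291
```

```bash
cat > prof.py <<'E'
from fit import *
def prof(n,g,xr,z,yr,ch):
    ys=np.arange(*yr,.001); acc=[]
    for x in np.linspace(*xr,8):
        uv=np.array([proj(n,CL(x,y,z)) for y in ys]).astype(np.float32)
        acc.append(cv2.remap(g,uv[:,1].copy(),uv[:,0].copy(),cv2.INTER_CUBIC)[:,0])
    return ys,np.mean(acc,0)[:,ch]
def edges(ys,v,lev):
    s=np.sign(v-lev); i=np.nonzero(s[1:]!=s[:-1])[0]
    return [(round((ys[k]+.001*(lev-v[k])/(v[k+1]-v[k]))*1000,1),'+' if v[k+1]>v[k] else '-') for k in i]
E
cat > q.py <<'E'
from prof import *
to(CL(-.185,.09,.0235),np.pi-.0177)
for n in('top','side'):
    g=np.array(env.get_image(n)).astype(np.float32)
    cv2.imwrite('pics/%s3.png'%n,g[...,::-1])
    for xr in((-.095,-.09),(-.11,-.10),(-.13,-.12)):
        ys,v=prof(n,g,xr,.0395,(.06,.12),0)
        print(n,xr,v.min(),edges(ys,v,(v.max()+v.min())/2))
    ys,v=prof(n,g,(-.025,-.01),.03,(.06,.12),2); i=[int(k) for k in (60+ np.array([v[:30].argmax(),30+v[30:].argmax()]))]; print('rails',i)
E
python3 q.py
```

```text
to [0.2 0.4 0.5] -0.0003 t 7.35 pos [ 0.3795 -0.0231  0.024 ] f [-0.04  0.47 -1.14] w 0.0291
top (-0.095, -0.09) 87.91623 [(np.float64(75.5), '-'), (np.float64(106.9), '+')]
top (-0.11, -0.1) 98.096245 [(np.float64(75.8), '-'), (np.float64(86.7), '+'), (np.float64(88.2), '-'), (np.float64(90.4), '+'), (np.float64(93.9), '-'), (np.float64(108.8), '+')]
top (-0.13, -0.12) 88.35239 [(np.float64(75.9), '-'), (np.float64(108.0), '+')]
rails [69, 110]
side (-0.095, -0.09) 43.608856 [(np.float64(76.3), '-')]
side (-0.11, -0.1) 43.99801 [(np.float64(87.2), '-')]
side (-0.13, -0.12) 43.33661 [(np.float64(77.6), '-')]
rails [69, 111][ WARN:0@1.491] global loadsave.cpp:1063 imwrite_ Unsupported depth image for selected encoder is fallbacked to CV_8U.
```

Emit:
{"api": "move_arm", "payload": {
  "moves": [
    [-6, -0.7, 0.5, 0],
    [-14, -0.7, 0.5, 0],
    [-22, -0.7, 0.5, 0],
    [-30, -0.7, 0.5, 0],
    [-36, -0.7, 0.5, 0],
    [-41, -0.7, 0.5, 0],
    [-45, -0.7, 0.5, 0],
    [-45, -0.7, 0.5, 0]
  ]
}}

```text
time_s: 8.25
position: [0.4244, -0.0247, 0.0231]
tool_rot: [[-1.0, 0.018, -0.0], [0.018, 1.0, 0.0], [0.0, 0.0, -1.0]]
ft_force: [0.6, 0.4, -0.6]
grip_width: 0.0293
```

Run:
```python
from prof import *
to(CL(-.075,.09,.0235),np.pi-.0177)
for n in('top','side'):
    g=np.array(env.get_image(n)).astype(np.float32)
    cv2.imwrite('pics/%s4.png'%n,g[...,::-1].astype(np.uint8))
    for xr in((-.055,-.05),(-.065,-.06),(-.085,-.08)):
        ys,v=prof(n,g,xr,.0395,(.06,.12),0)
        print(n,xr,v.min(),edges(ys,v,(v.max()+v.min())/2))
a=cv2.imread('pics/top4.png')[180:260,320:400];b=cv2.imread('pics/side4.png')[160:240,300:380]
cv2.imwrite('pics/c4.png',cv2.resize(np.hstack([a,b]),None,fx=5,fy=5,interpolation=2))
```

```text
to [-64.8   1.3  -0.4] -0.0006 t 8.25 pos [ 0.4244 -0.0247  0.0231] f [ 0.57  0.41 -0.57] w 0.0293
top (-0.055, -0.05) 87.41246 [(np.float64(73.6), '-'), (np.float64(107.8), '+')]
top (-0.065, -0.06) 94.27464 [(np.float64(74.9), '-'), (np.float64(82.6), '+'), (np.float64(94.5), '-'), (np.float64(108.5), '+')]
top (-0.085, -0.08) 87.06556 [(np.float64(75.4), '-'), (np.float64(107.3), '+'), (np.float64(115.7), '-')]
side (-0.055, -0.05) 42.279285 [(np.float64(76.6), '-')]
side (-0.065, -0.06) 44.22667 [(np.float64(99.8), '-')]
side (-0.085, -0.08) 41.802303 [(np.float64(77.9), '-')]
```

View pics/c4.png

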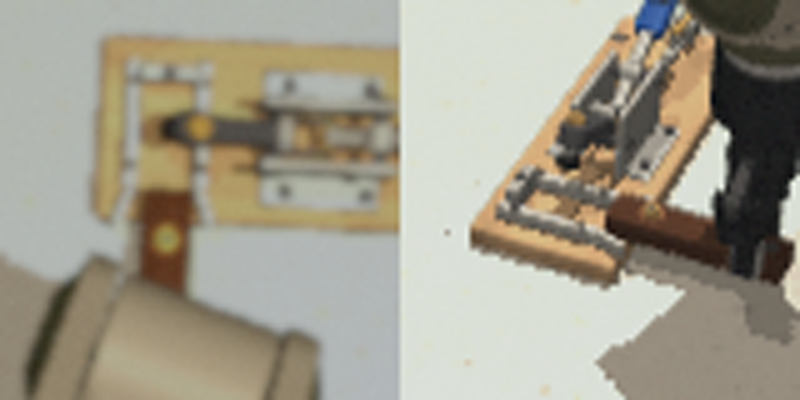

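Emit:
{"api": "move_arm", "payload": {
  "moves": [
    [0, -1.5, 0, 0],
    [-3, -1.5, 0, 0],
    [-6, -1.5, 0, 0],
    [-9, -1.5, 0, 0],
    [-12, -1.5, 0, 0],
    [-15, -1.5, 0, 0],
    [-18, -1.5, 0, 0],
    [-20, -1.5, 0, 0],
    [-20, -1.5, 0, 0]
  ]
}}

```text
time_s: 9.25
position: [0.4432, -0.0259, 0.0228]
tool_rot: [[-1.0, 0.018, -0.003], [0.018, 1.0, 0.001], [0.003, 0.001, -1.0]]
ft_force: [-1.2, 6.1, -1.7]
grip_width: 0.0297
```

Run:
```python
from prof import *
to(CL(-.075,.09,.0235),np.pi-.0177)
for n in('top','side'):
    g=np.array(env.get_image(n)).astype(np.float32)
    cv2.imwrite('pics/%s5.png'%n,g[...,::-1].astype(np.uint8))
a=cv2.imread('pics/top5.png')[190:240,330:380];b=cv2.imread('pics/side5.png')[160:220,300:360]
cv2.imwrite('pics/c5.png',np.hstack([cv2.resize(a,(400,400),interpolation=2),cv2.resize(b,(400,400),interpolation=2)]))
```

```text
to [-46.    2.1  -0.8] -0.0001 t 9.25 pos [ 0.4432 -0.0259  0.0228] f [-1.19  6.09 -1.66] w 0.0297
```

View pics/c5.png

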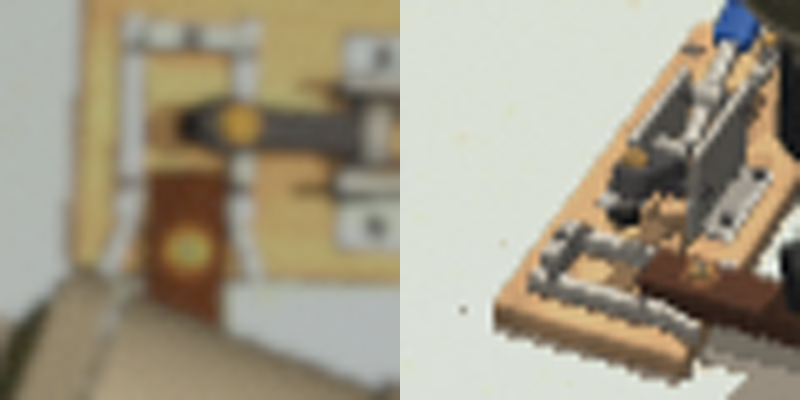

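Emit:
{"api": "move_arm", "payload": {
  "moves": [
    [0, 0.9, -0.5, 0],
    [-3, 0.9, -0.5, 0],
    [-7, 0.9, -0.5, 0],
    [-11, 0.9, -0.5, 0],
    [-15, 0.9, -0.5, 0],
    [-15, 0.9, -0.5, 0]
  ]
}}

```text
time_s: 9.95
position: [0.4601, -0.0261, 0.0237]
tool_rot: [[-1.0, 0.018, 0.001], [0.018, 1.0, -0.0], [-0.001, -0.0, -1.0]]
ft_force: [2.1, 2.8, -1.2]
grip_width: 0.0295
```

Emit:
{"api": "move_arm", "payload": {
  "moves": [
    [0, 0.6, 0, 0],
    [-4, 0.6, 0, 0],
    [-8, 0.6, 0, 0],
    [-12, 0.6, 0, 0],
    [-16, 0.6, 0, 0],
    [-20, 0.6, 0, 0],
    [-20, 0.6, 0, 0]
  ]
}}

```text
time_s: 10.65
position: [0.4797, -0.0258, 0.0236]
tool_rot: [[-1.0, 0.019, 0.001], [0.019, 1.0, -0.0], [-0.001, -0.0, -1.0]]
ft_force: [0.4, -0.2, -1.5]
grip_width: 0.0293
```

Emit:
{"api": "move_arm", "payload": {
  "moves": [
    [-2, 0, 0.8, 0],
    [-4, 0, 0.8, 0],
    [-5, 0, 0.8, 0],
    [-5, 0, 0.8, 0]
  ]
}}

```text
time_s: 11.05
position: [0.4842, -0.0259, 0.0228]
tool_rot: [[-1.0, 0.019, 0.0], [0.019, 1.0, -0.0], [-0.0, -0.0, -1.0]]
ft_force: [-0.6, -0.3, -1.3]
grip_width: 0.029
```

Emit:
{"api": "move_arm", "payload": {
  "moves": [
    [-0.7, 0, 0, 0],
    [-1.4, 0, 0, 0],
    [-1.4, 0, 0, 0]
  ]
}}

```text
time_s: 11.35
position: [0.4856, -0.0259, 0.0228]
tool_rot: [[-1.0, 0.019, 0.0], [0.019, 1.0, -0.0], [-0.0, -0.0, -1.0]]
ft_force: [0.7, -0.5, -0.6]
grip_width: 0.0296
```

Emit:
{"api": "move_arm", "payload": {
  "moves": [
    [-0.7, 0, 0, 0],
    [-1.4, 0, 0, 0],
    [-1.4, 0, 0, 0]
  ]
}}

```text
time_s: 11.65
position: [0.487, -0.0259, 0.0228]
tool_rot: [[-1.0, 0.019, -0.0], [0.019, 1.0, -0.0], [0.0, -0.0, -1.0]]
ft_force: [-1.1, -0.0, -1.1]
grip_width: 0.0295
```

Emit:
{"api": "move_arm", "payload": {
  "moves": [
    [-0.5, 0, 0, 0],
    [-1, 0, 0, 0],
    [-1, 0, 0, 0]
  ]
}}

```text
time_s: 11.95
position: [0.487, -0.0258, 0.0226]
tool_rot: [[-1.0, 0.019, -0.002], [0.019, 1.0, 0.0], [0.002, 0.0, -1.0]]
ft_force: [-4.9, -1.4, 0.0]
grip_width: 0.0295
```

Emit:
{"api": "move_arm", "payload": {
  "moves": [
    [-0.4, 0, 0, 0],
    [-0.8, 0, 0, 0],
    [-0.8, 0, 0, 0]
  ]
}}

```text
time_s: 12.25
position: [0.487, -0.0257, 0.0224]
tool_rot: [[-1.0, 0.018, -0.004], [0.018, 1.0, 0.001], [0.004, 0.001, -1.0]]
ft_force: [-6.9, -1.2, 0.3]
grip_width: 0.0296
```

Emit:
{"api": "move_arm", "payload": {
  "moves": [
    [1, 0, 0.8, 0],
    [1, 0, 0.8, 0]
  ]
}}

```text
time_s: 12.45
position: [0.487, -0.0258, 0.0219]
tool_rot: [[-1.0, 0.018, -0.001], [0.018, 1.0, 0.0], [0.001, 0.0, -1.0]]
ft_force: [-5.3, 0.5, 1.1]
grip_width: 0.0293
```

Emit:
{"api": "move_arm", "payload": {
  "moves": [
    [0, 0, 0, 0],
    [0, 0, 0, 0],
    [0, 0, 0, 0],
    [0, 0, 0, 0],
    [0, 0, 0, 0],
    [0, 0, 0, 0],
    [0, 0, 0, 0]
  ],
  "grip": 0.3
}}

```text
time_s: 13.15
position: [0.4878, -0.0259, 0.022]
tool_rot: [[-1.0, 0.019, 0.0], [0.019, 1.0, -0.0], [-0.0, -0.0, -1.0]]
ft_force: [0.5, 0.1, -0.2]
grip_width: 0.0602
```

Run:
```python
from prof import *
to(CL(-.075,.09,.0235),np.pi-.0177)
for n in('top','side'):
    g=np.array(env.get_image(n)).astype(np.float32)
    cv2.imwrite('pics/%s6.png'%n,g[...,::-1].astype(np.uint8))
a=cv2.imread('pics/top6.png')[190:240,330:380];b=cv2.imread('pics/side6.png')[160:220,300:360]
cv2.imwrite('pics/c6.png',np.hstack([cv2.resize(a,(400,400),interpolation=2),cv2.resize(b,(400,400),interpolation=2)]))
```

```text
to [-1.5  1.4 -1.5] -0.0009 t 13.15 pos [ 0.4878 -0.0259  0.022 ] f [ 0.5   0.07 -0.2 ] w 0.0602
```

View pics/c6.png

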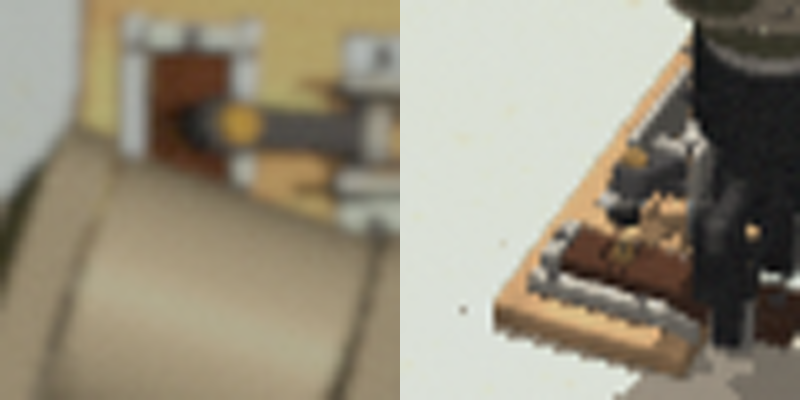

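Emit:
{"api": "move_arm", "payload": {
  "moves": [
    [0, 0, -10, 0],
    [0, 0, -30, 0],
    [0, 0, -60, 0],
    [0, 0, -95, 0],
    [0, 0, -130, 0],
    [0, 0, -160, 0],
    [0, 0, -175, 0],
    [0, 0, -175, 0]
  ]
}}

```text
time_s: 14.05
position: [0.4884, -0.0261, 0.1996]
tool_rot: [[-1.0, 0.019, 0.005], [0.019, 1.0, -0.001], [-0.005, -0.001, -1.0]]
ft_force: [0.1, -0.2, -0.1]
grip_width: 0.0599
```

Run:
```python
from prof import *
o=np.array(CL(0,0,0)); c,s=np.cos(B[2]),np.sin(B[2])
def inv(p): d=p-o; return np.array([c*d[0]+s*d[1],-s*d[0]+c*d[1],p[2]]).round(4)
def px(x,y,c0,r0,S): return (r0+y/S-.5,c0+x/S-.5)
for z in(.038,.051,.064): print('paddle',z,inv(onz('top',px(700.5,183.5,330,180,6),z)), 'edges',inv(onz('top',px(669,183.5,330,180,6),z)),inv(onz('top',px(732,183.5,330,180,6),z)))
for z in(.09,.1,.12,.13): print('sleeve',z,inv(onz('top',px(463,168,330,180,6),z)),inv(onz('top',px(611,168,330,180,6),z)))
print('uprights', [inv(onz('top',px(x,y,330,180,6),.02)) for x,y in((257,90),(252,245),(398,95),(390,250))])
# triangulated handle tip: top right end(611,168) side top end (331,64)/6 roi r140 c300
print('tip',[ (inv(a),b) for a,b in [tri(px(611,168,330,180,6),px(331,66,300,140,6))]])
print('paddle far', [(inv(a),b) for a,b in [tri(px(732,160,330,180,6),px(362,98,300,140,6)),tri(px(732,210,330,180,6),px(384,107,300,140,6))]])
to(CL(0,-.12,.2),np.pi-.0177)
for n in('top','side'):
  for k in('handle_spot','lever_spot','pull_seat','nest'):
    pass
for n in('top','side'): snap(n,n+'7.png')
a=cv2.imread('pics/top7.png')[180:240,330:390];b=cv2.imread('pics/side7.png')[140:220,290:370]
cv2.imwrite('pics/c7.png',np.hstack([cv2.resize(a,(400,400),interpolation=2),cv2.resize(b,(400,400),interpolation=2)]))
```

```text
paddle 0.038 [-0.0026 -0.1806  0.038 ] edges [-0.0033 -0.1654  0.038 ] [-0.0019 -0.1958  0.038 ]
paddle 0.051 [-0.0034 -0.1778  0.051 ] edges [-0.0041 -0.1627  0.051 ] [-0.0028 -0.1929  0.051 ]
paddle 0.064 [-0.0043 -0.175   0.064 ] edges [-0.005  -0.1601  0.064 ] [-0.0036 -0.1899  0.064 ]
sleeve 0.09 [-0.0037 -0.0585  0.09  ] [-0.0006 -0.1275  0.09  ]
sleeve 0.1 [-0.0044 -0.0571  0.1   ] [-0.0013 -0.1257  0.1   ]
sleeve 0.12 [-0.0057 -0.0544  0.12  ] [-0.0027 -0.122   0.12  ]
sleeve 0.13 [-0.0064 -0.0531  0.13  ] [-0.0034 -0.1202  0.13  ]
uprights [array([0.0352, 0.0348, 0.02  ]), array([-0.0415,  0.0343,  0.02  ]), array([ 0.0357, -0.0348,  0.02  ]), array([-0.0409, -0.0335,  0.02  ])]
tip [(array([-0.0004, -0.1232,  0.1108]), np.float64(0.003466420996521195))]
paddle far [(array([ 0.0062, -0.1951,  0.0439]), np.float64(0.00607874027961072)), (array([-0.014 , -0.1949,  0.0419]), np.float64(0.0021594278054959167))]
to [ -76.  -208.5    0.3] -0.0008 t 14.05 pos [ 0.4884 -0.0261  0.1996] f [ 0.09 -0.24 -0.11] w 0.0599
```

View pics/c7.png

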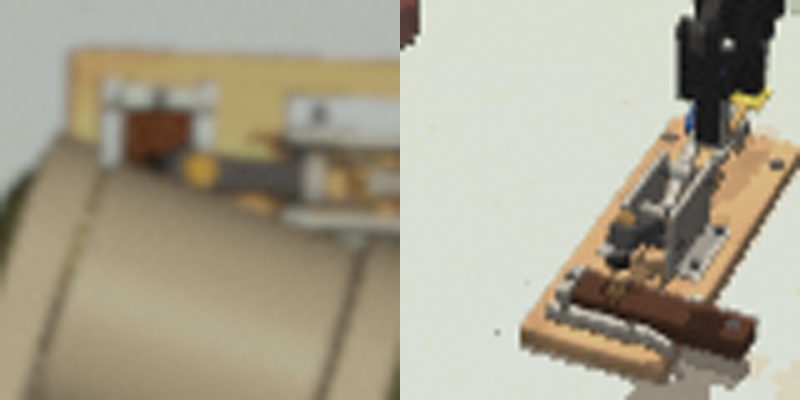

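Run:
```python
from prof import *
to(CL(-.003,-.112,.150),np.pi-.0177)
```

```text
to [ -74.1 -200.7   46.8] -0.0008 t 14.15 pos [ 0.4873 -0.0258  0.1968] f [-0.45  0.87 -0.9 ] w 0.0598
```

Emit:
{"api": "move_arm", "payload": {
  "moves": [
    [-9, -25, 0, 0],
    [-18, -50, 0, 0],
    [-28, -75, 0, 0],
    [-37, -100, 0, 0],
    [-46, -125, 0, 0],
    [-56, -150, 0, 0],
    [-65, -175, 0, 0],
    [-74, -200.7, 0, 0],
    [-74, -200.7, 15, 0],
    [-74, -200.7, 32, 0],
    [-74, -200.7, 45, 0],
    [-74, -200.7, 46.8, 0],
    [-74, -200.7, 46.8, 0]
  ],
  "grip": 1
}}

```text
time_s: 15.45
position: [0.5577, -0.2278, 0.1494]
tool_rot: [[-1.0, 0.019, -0.002], [0.019, 1.0, 0.001], [0.002, 0.001, -1.0]]
ft_force: [-0.5, -0.6, -0.3]
grip_width: -0.0
```

Run:
```python
from prof import *
to(CL(-.003,-.112,.150),np.pi-.0177)
for n in('top','side'): snap(n,n+'8.png')
a=cv2.imread('pics/top8.png')[180:240,390:450];b=cv2.imread('pics/side8.png')[120:210,290:380]
cv2.imwrite('pics/c8.png',np.hstack([cv2.resize(a,(400,400),interpolation=2),cv2.resize(b,(400,400),interpolation=2)]))
```

```text
to [ 0.  -0.1 -0.6] -0.0009 t 15.45 pos [ 0.5577 -0.2278  0.1494] f [-0.52 -0.62 -0.31] w -0.0
```

View pics/c8.png

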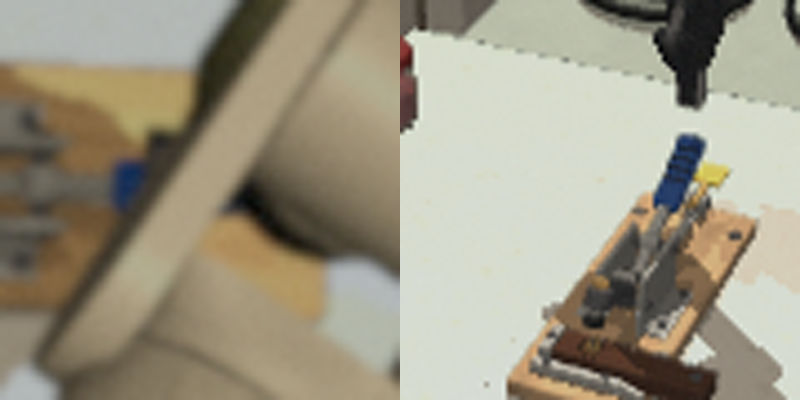

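Emit:
{"api": "move_arm", "payload": {
  "moves": [
    [0, 0, 4, 0],
    [0, 0, 8, 0],
    [0, 0, 12, 0],
    [0, 0, 14, 0],
    [0, 0, 15, 0]
  ]
}}

```text
time_s: 16.05
position: [0.5579, -0.2279, 0.1349]
tool_rot: [[-1.0, 0.019, -0.0], [0.019, 1.0, 0.0], [0.0, 0.0, -1.0]]
ft_force: [-0.1, 0.7, -0.2]
grip_width: -0.0001
```

Emit:
{"api": "move_arm", "payload": {
  "moves": [
    [0, 0, 1.5, 0],
    [0, 0, 3, 0],
    [0, 0, 4, 0],
    [0, 0, 5, 0]
  ]
}}

```text
time_s: 16.45
position: [0.558, -0.228, 0.1302]
tool_rot: [[-1.0, 0.019, 0.0], [0.019, 1.0, -0.0], [-0.0, -0.0, -1.0]]
ft_force: [0.5, -0.4, 0.4]
grip_width: -0.0
```

Emit:
{"api": "move_arm", "payload": {
  "moves": [
    [0, 0, 1.5, 0],
    [0, 0, 3, 0],
    [0, 0, 4, 0],
    [0, 0, 5, 0]
  ]
}}

```text
time_s: 16.85
position: [0.558, -0.2279, 0.1251]
tool_rot: [[-1.0, 0.019, -0.0], [0.019, 1.0, 0.0], [0.0, 0.0, -1.0]]
ft_force: [0.2, 0.4, 0.2]
grip_width: -0.0001
```

Emit:
{"api": "move_arm", "payload": {
  "moves": [
    [0, 0, 1.5, 0],
    [0, 0, 3, 0],
    [0, 0, 4, 0],
    [0, 0, 5, 0]
  ]
}}

```text
time_s: 17.25
position: [0.558, -0.228, 0.1201]
tool_rot: [[-1.0, 0.019, -0.0], [0.019, 1.0, -0.0], [0.0, -0.0, -1.0]]
ft_force: [-0.5, -0.4, -0.2]
grip_width: -0.0001
```

Emit:
{"api": "move_arm", "payload": {
  "moves": [
    [0, 0, 1.5, 0],
    [0, 0, 3, 0],
    [0, 0, 4, 0],
    [0, 0, 5, 0]
  ]
}}

```text
time_s: 17.65
position: [0.558, -0.228, 0.1151]
tool_rot: [[-1.0, 0.019, -0.0], [0.019, 1.0, 0.0], [0.0, 0.0, -1.0]]
ft_force: [-0.4, 0.7, -0.2]
grip_width: -0.0002
```

Emit:
{"api": "move_arm", "payload": {
  "moves": [
    [0, 0, 1.5, 0],
    [0, 0, 3, 0],
    [0, 0, 4, 0],
    [0, 0, 5, 0]
  ]
}}

```text
time_s: 18.05
position: [0.5582, -0.2283, 0.1107]
tool_rot: [[-1.0, 0.019, 0.001], [0.019, 1.0, -0.001], [-0.001, -0.001, -1.0]]
ft_force: [0.4, -1.6, 6.0]
grip_width: 0.0
```

Emit:
{"api": "move_arm", "payload": {
  "moves": [
    [0, 0, 1, 0],
    [0, 0, 2, 0],
    [0, 0, 3, 0],
    [0, 0, 4, 0]
  ]
}}

```text
time_s: 18.45
position: [0.5581, -0.2281, 0.1063]
tool_rot: [[-1.0, 0.019, 0.0], [0.019, 1.0, -0.0], [-0.0, -0.0, -1.0]]
ft_force: [0.2, -1.7, 4.5]
grip_width: -0.0001
```

Emit:
{"api": "move_arm", "payload": {
  "moves": [
    [0, 0, 1, 0],
    [0, 0, 2, 0],
    [0, 0, 3, 0],
    [0, 0, 4, 0]
  ]
}}

```text
time_s: 18.85
position: [0.558, -0.228, 0.1022]
tool_rot: [[-1.0, 0.019, 0.0], [0.019, 1.0, -0.0], [-0.0, -0.0, -1.0]]
ft_force: [0.9, -1.3, 5.0]
grip_width: -0.0
```

Emit:
{"api": "move_arm", "payload": {
  "moves": [
    [0, 0, 1, 0],
    [0, 0, 2, 0],
    [0, 0, 3, 0],
    [0, 0, 4, 0]
  ]
}}

```text
time_s: 19.25
position: [0.558, -0.228, 0.0982]
tool_rot: [[-1.0, 0.019, 0.0], [0.019, 1.0, -0.0], [-0.0, -0.0, -1.0]]
ft_force: [-0.0, -2.5, 5.2]
grip_width: -0.0001
```

Emit:
{"api": "move_arm", "payload": {
  "moves": [
    [0, 0, 1, 0],
    [0, 0, 2, 0],
    [0, 0, 3, 0],
    [0, 0, 4, 0]
  ]
}}

```text
time_s: 19.65
position: [0.558, -0.2281, 0.0942]
tool_rot: [[-1.0, 0.019, 0.0], [0.019, 1.0, -0.0], [-0.0, -0.0, -1.0]]
ft_force: [-0.8, -2.2, 5.2]
grip_width: 0.0002
```

Emit:
{"api": "move_arm", "payload": {
  "moves": [
    [0, 0, 1, 0],
    [0, 0, 2, 0],
    [0, 0, 3, 0],
    [0, 0, 4, 0]
  ]
}}

```text
time_s: 20.05
position: [0.5581, -0.2291, 0.0912]
tool_rot: [[-1.0, 0.019, 0.001], [0.019, 1.0, -0.003], [-0.001, -0.003, -1.0]]
ft_force: [-2.8, -5.8, 12.4]
grip_width: 0.0
```

Emit:
{"api": "move_arm", "payload": {
  "moves": [
    [0, 0, 1, 0],
    [0, 0, 2, 0],
    [0, 0, 3, 0]
  ]
}}

```text
time_s: 20.35
position: [0.5582, -0.2298, 0.0889]
tool_rot: [[-1.0, 0.019, 0.002], [0.019, 1.0, -0.004], [-0.002, -0.004, -1.0]]
ft_force: [-5.1, -7.1, 15.1]
grip_width: -0.0003
```

Emit:
{"api": "move_arm", "payload": {
  "moves": [
    [0, 0, 1, 0],
    [0, 0, 2, 0],
    [0, 0, 3, 0]
  ]
}}

```text
time_s: 20.65
position: [0.5585, -0.2298, 0.0859]
tool_rot: [[-1.0, 0.019, 0.003], [0.019, 1.0, -0.004], [-0.003, -0.004, -1.0]]
ft_force: [-2.5, -8.4, 13.9]
grip_width: 0.0001
```

Emit:
{"api": "move_arm", "payload": {
  "moves": [
    [0, -0.7, 0.7, 0],
    [0, -1.4, 1.3, 0],
    [0, -2, 2, 0]
  ]
}}

```text
time_s: 20.95
position: [0.5584, -0.2308, 0.0833]
tool_rot: [[-1.0, 0.019, 0.002], [0.019, 1.0, -0.002], [-0.002, -0.002, -1.0]]
ft_force: [-0.9, -1.4, 11.6]
grip_width: 0.0001
```

Emit:
{"api": "move_arm", "payload": {
  "moves": [
    [0, -0.2, 1, 0],
    [0, -0.4, 2, 0],
    [0, -0.6, 3, 0]
  ]
}}

```text
time_s: 21.25
position: [0.5583, -0.2315, 0.0801]
tool_rot: [[-1.0, 0.019, 0.002], [0.019, 1.0, -0.002], [-0.002, -0.002, -1.0]]
ft_force: [-1.6, -4.1, 9.7]
grip_width: 0.0002
```

Emit:
{"api": "move_arm", "payload": {
  "moves": [
    [0, -0.2, 0.8, 0],
    [0, -0.4, 1.6, 0],
    [0, -0.6, 2.4, 0]
  ]
}}

```text
time_s: 21.55
position: [0.5583, -0.2321, 0.0777]
tool_rot: [[-1.0, 0.019, 0.002], [0.019, 1.0, -0.002], [-0.002, -0.002, -1.0]]
ft_force: [-0.3, -3.3, 9.2]
grip_width: 0.0
```

Emit:
{"api": "move_arm", "payload": {
  "moves": [
    [0, -0.2, 0.8, 0],
    [0, -0.4, 1.6, 0],
    [0, -0.6, 2.4, 0]
  ]
}}

```text
time_s: 21.85
position: [0.5583, -0.2326, 0.0752]
tool_rot: [[-1.0, 0.019, 0.002], [0.019, 1.0, -0.002], [-0.002, -0.002, -1.0]]
ft_force: [-0.1, -3.7, 9.5]
grip_width: -0.0001
```

Emit:
{"api": "move_arm", "payload": {
  "moves": [
    [0, -0.2, 0.8, 0],
    [0, -0.4, 1.6, 0]
  ]
}}

```text
time_s: 22.05
position: [0.5583, -0.2329, 0.0735]
tool_rot: [[-1.0, 0.019, 0.002], [0.019, 1.0, -0.002], [-0.002, -0.002, -1.0]]
ft_force: [0.7, -4.1, 8.9]
grip_width: -0.0001
```

Emit:
{"api": "move_arm", "payload": {
  "moves": [
    [0, -0.2, 0.8, 0],
    [0, -0.4, 1.6, 0]
  ]
}}

```text
time_s: 22.25
position: [0.5583, -0.2332, 0.0718]
tool_rot: [[-1.0, 0.019, 0.001], [0.019, 1.0, -0.002], [-0.001, -0.002, -1.0]]
ft_force: [0.2, -3.7, 6.3]
grip_width: -0.0
```

Emit:
{"api": "move_arm", "payload": {
  "moves": [
    [0, -0.1, 0.8, 0],
    [0, -0.2, 1.6, 0]
  ]
}}

```text
time_s: 22.45
position: [0.5582, -0.2335, 0.07]
tool_rot: [[-1.0, 0.019, 0.001], [0.019, 1.0, -0.002], [-0.001, -0.002, -1.0]]
ft_force: [0.4, -3.5, 5.6]
grip_width: -0.0001
```

Emit:
{"api": "move_arm", "payload": {
  "moves": [
    [0, -0.1, 0.8, 0],
    [0, -0.2, 1.6, 0]
  ]
}}

```text
time_s: 22.65
position: [0.5582, -0.2335, 0.0682]
tool_rot: [[-1.0, 0.019, 0.001], [0.019, 1.0, -0.001], [-0.001, -0.001, -1.0]]
ft_force: [1.8, -3.5, 4.2]
grip_width: -0.0002
```

Emit:
{"api": "move_arm", "payload": {
  "moves": [
    [0, 0, 0.7, 0],
    [0, 0, 1.2, 0]
  ]
}}

```text
time_s: 22.85
position: [0.5577, -0.2327, 0.0664]
tool_rot: [[-1.0, 0.019, -0.001], [0.019, 1.0, 0.001], [0.001, 0.001, -1.0]]
ft_force: [0.7, -0.9, 1.3]
grip_width: -0.0001
```

Emit:
{"api": "move_arm", "payload": {
  "moves": [
    [0, 0, 0, 0],
    [0, 0, 0, 0]
  ]
}}

```text
time_s: 23.05
position: [0.5575, -0.2324, 0.0663]
tool_rot: [[-1.0, 0.018, -0.001], [0.018, 1.0, 0.001], [0.001, 0.001, -1.0]]
ft_force: [0.8, -0.4, -0.3]
grip_width: 0.0001
```

Run:
```python
from prof import *
to(CL(-.003,-.112,.150),np.pi-.0177)
snap('side','side9.png')
b=cv2.imread('pics/side9.png')[130:210,300:380]
cv2.imwrite('pics/c9.png',cv2.resize(b,(640,640),interpolation=2)[:590])
```

```text
to [  0.    4.7 -83.7] -0.0008 t 23.05 pos [ 0.5575 -0.2324  0.0663] f [ 0.78 -0.36 -0.32] w 0.0001
```

View pics/c9.png

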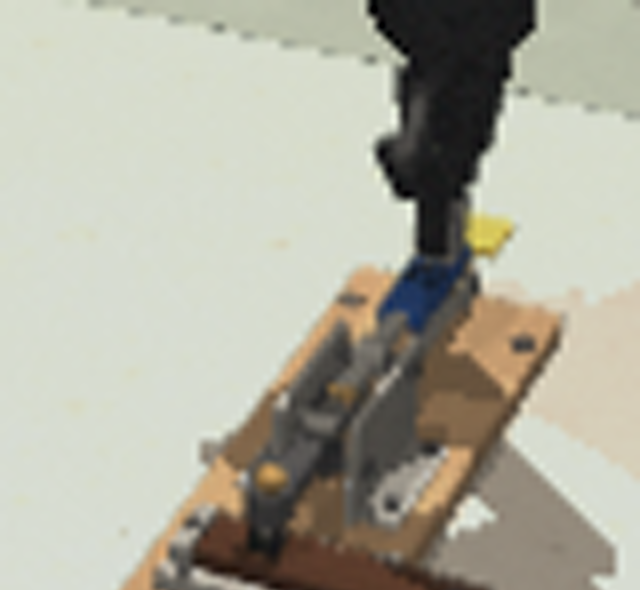

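Emit:
{"api": "move_arm", "payload": {
  "moves": [
    [0, 0, -5, 0],
    [0, 0, -15, 0],
    [0, 0, -30, 0],
    [0, 0, -45, 0],
    [0, 0, -50, 0],
    [0, 0, -50, 0]
  ]
}}

```text
time_s: 23.7
position: [0.558, -0.2332, 0.1177]
tool_rot: [[-1.0, 0.019, 0.001], [0.019, 1.0, -0.001], [-0.001, -0.001, -1.0]]
ft_force: [-0.2, -0.6, 0.1]
grip_width: -0.0001
```

Run:
```python
from prof import *
to(CL(-.0035,-.185,.08),np.pi-.0177)
for n in('top','side'): snap(n,n+'10.png')
a=cv2.imread('pics/top10.png')[185:235,330:390];b=cv2.imread('pics/side10.png')[130:210,300:380]
cv2.imwrite('pics/c10.png',np.hstack([cv2.resize(a,(360,300),interpolation=2),cv2.resize(b,(440,440),interpolation=2)[:300]]) if 0 else cv2.resize(b,(590,590),interpolation=2))
cv2.imwrite('pics/c10b.png',cv2.resize(cv2.imread('pics/top10.png')[180:240,330:460],None,fx=6,fy=6,interpolation=2))
```

```text
to [  1.  -67.6  37.7] -0.0009 t 23.7 pos [ 0.558  -0.2332  0.1177] f [-0.15 -0.55  0.1 ] w -0.0001
```

View pics/c10.png

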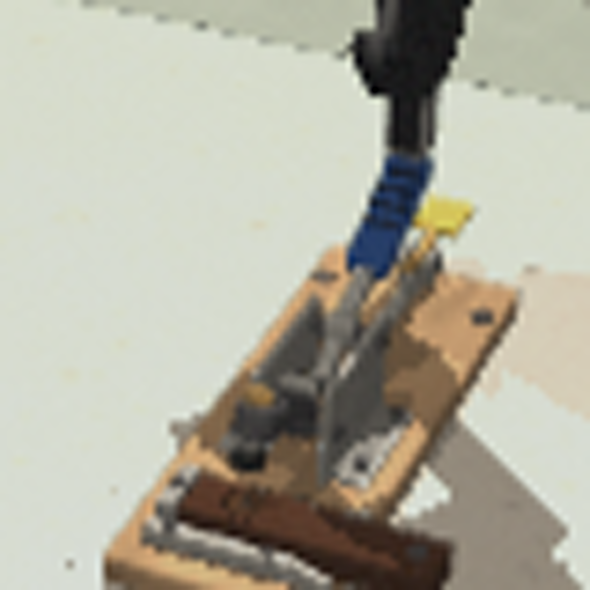

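View pics/c10b.png

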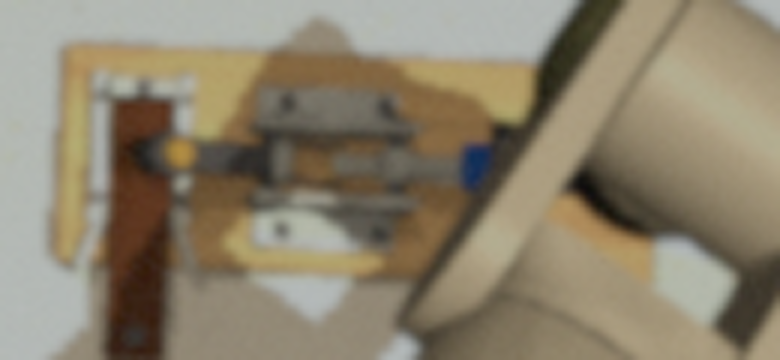

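Emit:
{"api": "move_arm", "payload": {
  "moves": [
    [0, 1, 1.5, 0],
    [0, 1, 3, 0],
    [0, 1, 4.5, 0],
    [0, 1, 6, 0],
    [0, 1, 7.5, 0],
    [0, 1, 9, 0],
    [0, 1, 10.5, 0],
    [0, 1, 12, 0]
  ]
}}

```text
time_s: 24.6
position: [0.558, -0.2321, 0.1048]
tool_rot: [[-1.0, 0.019, 0.0], [0.019, 1.0, -0.0], [-0.0, -0.0, -1.0]]
ft_force: [-0.4, -1.5, 4.4]
grip_width: 0.0
```

Emit:
{"api": "move_arm", "payload": {
  "moves": [
    [0, 0, 1.5, 0],
    [0, 0, 3, 0],
    [0, 0, 4.5, 0],
    [0, -0.2, 6, 0],
    [0, -0.4, 7.5, 0],
    [0, -0.6, 9, 0]
  ]
}}

```text
time_s: 25.2
position: [0.5579, -0.2326, 0.0957]
tool_rot: [[-1.0, 0.019, -0.0], [0.019, 1.0, -0.0], [0.0, -0.0, -1.0]]
ft_force: [0.7, -2.1, 5.8]
grip_width: -0.0003
```

Emit:
{"api": "move_arm", "payload": {
  "moves": [
    [0, -0.3, 1, 0],
    [0, -0.6, 2, 0],
    [0, -0.9, 3, 0],
    [0, -1.2, 4, 0]
  ]
}}

```text
time_s: 25.6
position: [0.5579, -0.2338, 0.0917]
tool_rot: [[-1.0, 0.019, -0.0], [0.019, 1.0, -0.0], [0.0, -0.0, -1.0]]
ft_force: [0.1, -2.8, 5.2]
grip_width: 0.0001
```

Emit:
{"api": "move_arm", "payload": {
  "moves": [
    [0, -0.3, 1, 0],
    [0, -0.6, 2, 0],
    [0, -0.9, 3, 0],
    [0, -1.2, 4, 0]
  ]
}}

```text
time_s: 26.0
position: [0.5578, -0.2349, 0.0877]
tool_rot: [[-1.0, 0.019, -0.0], [0.019, 1.0, 0.0], [0.0, 0.0, -1.0]]
ft_force: [-0.1, -1.9, 3.8]
grip_width: -0.0
```

Emit:
{"api": "move_arm", "payload": {
  "moves": [
    [0, -0.3, 1, 0],
    [0, -0.6, 2, 0],
    [0, -0.9, 3, 0],
    [0, -1.2, 4, 0]
  ]
}}

```text
time_s: 26.4
position: [0.5578, -0.2361, 0.0839]
tool_rot: [[-1.0, 0.019, 0.0], [0.019, 1.0, 0.0], [-0.0, 0.0, -1.0]]
ft_force: [-0.1, -1.6, 5.9]
grip_width: -0.0
```

Emit:
{"api": "move_arm", "payload": {
  "moves": [
    [0, 0, 1, 0],
    [0, 0, 2, 0],
    [0, -0.2, 3, 0],
    [0, -0.3, 4, 0]
  ]
}}

```text
time_s: 26.8
position: [0.5579, -0.2369, 0.0804]
tool_rot: [[-1.0, 0.019, 0.001], [0.019, 1.0, -0.001], [-0.001, -0.001, -1.0]]
ft_force: [-2.6, -3.3, 9.3]
grip_width: 0.0
```

Emit:
{"api": "move_arm", "payload": {
  "moves": [
    [0, -0.1, 1, 0],
    [0, -0.2, 2, 0],
    [0, -0.3, 3, 0],
    [0, -0.4, 4, 0]
  ]
}}

```text
time_s: 27.2
position: [0.5579, -0.2378, 0.0766]
tool_rot: [[-1.0, 0.019, 0.001], [0.019, 1.0, -0.002], [-0.001, -0.002, -1.0]]
ft_force: [-1.8, -5.7, 8.6]
grip_width: 0.0001
```

Emit:
{"api": "move_arm", "payload": {
  "moves": [
    [0, -0.1, 1, 0],
    [0, -0.2, 2, 0],
    [0, -0.3, 3, 0],
    [0, -0.4, 4, 0]
  ]
}}

```text
time_s: 27.6
position: [0.5579, -0.2384, 0.0725]
tool_rot: [[-1.0, 0.019, 0.001], [0.019, 1.0, -0.002], [-0.001, -0.002, -1.0]]
ft_force: [-1.7, -7.2, 7.4]
grip_width: 0.0004
```

Emit:
{"api": "move_arm", "payload": {
  "moves": [
    [0, -0.1, 0.8, 0],
    [0, -0.2, 1.6, 0],
    [0, -0.2, 2.4, 0]
  ]
}}

```text
time_s: 27.9
position: [0.5579, -0.2382, 0.0698]
tool_rot: [[-1.0, 0.019, 0.001], [0.019, 1.0, -0.001], [-0.001, -0.001, -1.0]]
ft_force: [0.0, -3.6, 4.8]
grip_width: 0.0001
```

Emit:
{"api": "move_arm", "payload": {
  "moves": [
    [0, -0.1, 0.8, 0],
    [0, -0.2, 1.6, 0],
    [0, -0.2, 2.4, 0]
  ]
}}

```text
time_s: 28.2
position: [0.5578, -0.2377, 0.0669]
tool_rot: [[-1.0, 0.019, 0.0], [0.019, 1.0, 0.0], [-0.0, 0.0, -1.0]]
ft_force: [1.2, -2.0, 2.7]
grip_width: -0.0004
```

Emit:
{"api": "move_arm", "payload": {
  "moves": [
    [0, 0, 0.6, 0],
    [0, 0, 1.2, 0]
  ]
}}

```text
time_s: 28.4
position: [0.5575, -0.237, 0.0652]
tool_rot: [[-1.0, 0.018, -0.001], [0.018, 1.0, 0.001], [0.001, 0.001, -1.0]]
ft_force: [-0.3, 0.6, -0.4]
grip_width: 0.0001
```

Emit:
{"api": "move_arm", "payload": {
  "moves": [
    [0, 0, 0.6, 0],
    [0, 0, 1.2, 0]
  ]
}}

```text
time_s: 28.6
position: [0.5575, -0.2371, 0.0641]
tool_rot: [[-1.0, 0.018, -0.001], [0.018, 1.0, 0.001], [0.001, 0.001, -1.0]]
ft_force: [-0.2, 0.0, 0.2]
grip_width: 0.0001
```

Emit:
{"api": "move_arm", "payload": {
  "moves": [
    [0, 0, 0.5, 0],
    [0, 0, 1, 0]
  ]
}}

```text
time_s: 28.8
position: [0.5577, -0.2375, 0.0635]
tool_rot: [[-1.0, 0.019, -0.0], [0.019, 1.0, 0.0], [0.0, 0.0, -1.0]]
ft_force: [0.1, -0.3, 1.0]
grip_width: 0.0002
```

Emit:
{"api": "move_arm", "payload": {
  "moves": [
    [0, 0, 0.5, 0],
    [0, 0, 1, 0]
  ]
}}

```text
time_s: 29.0
position: [0.5578, -0.2376, 0.0626]
tool_rot: [[-1.0, 0.019, -0.0], [0.019, 1.0, 0.0], [0.0, 0.0, -1.0]]
ft_force: [-0.1, 0.3, 1.0]
grip_width: -0.0002
```

Run:
```python
from prof import *
for n in('top','side'): snap(n,n+'11.png')
b=cv2.imread('pics/side11.png')[130:210,300:380]
cv2.imwrite('pics/c11.png',cv2.resize(b,(590,590),interpolation=2))
```

```text
(no output)
```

View pics/c11.png

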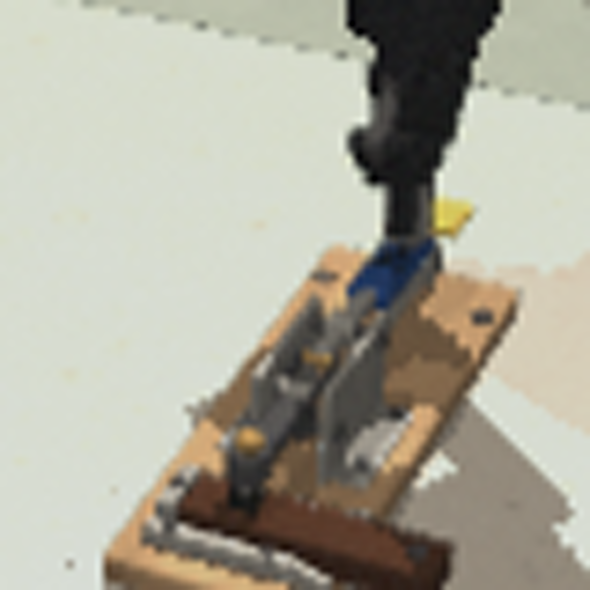

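Emit:
{"api": "move_arm", "payload": {
  "moves": [
    [0, 0, 0.4, 0],
    [0, 0, 0.8, 0]
  ]
}}

```text
time_s: 29.3
position: [0.5578, -0.2376, 0.0618]
tool_rot: [[-1.0, 0.019, 0.0], [0.019, 1.0, -0.0], [-0.0, -0.0, -1.0]]
ft_force: [-0.1, -0.9, 0.7]
grip_width: 0.0001
```

Emit:
{"api": "move_arm", "payload": {
  "moves": [
    [0, 0, 0.4, 0],
    [0, 0, 0.8, 0]
  ]
}}

```text
time_s: 29.5
position: [0.5579, -0.2377, 0.0614]
tool_rot: [[-1.0, 0.019, 0.0], [0.019, 1.0, -0.0], [-0.0, -0.0, -1.0]]
ft_force: [-1.1, 0.8, 5.7]
grip_width: -0.0001
```

Emit:
{"api": "move_arm", "payload": {
  "moves": [
    [0, 0, 0.5, 0],
    [0, 0, 0.5, 0],
    [0, 0, -2, 0],
    [0, 0, -6, 0],
    [0, 0, -12, 0],
    [0, 0, -25, 0],
    [0, 0, -40, 0],
    [0, 0, -50, 0],
    [0, 0, -50, 0]
  ]
}}

```text
time_s: 30.4
position: [0.5584, -0.2381, 0.113]
tool_rot: [[-1.0, 0.019, 0.003], [0.019, 1.0, -0.002], [-0.003, -0.002, -1.0]]
ft_force: [0.3, -0.0, -0.2]
grip_width: 0.0
```

Run:
```python
from prof import *
to(CL(-.0035,-.185,.08),np.pi-.0177)
for n in('top','side'): snap(n,n+'12.png')
b=cv2.imread('pics/side12.png')[130:210,300:380]
cv2.imwrite('pics/c12.png',cv2.resize(b,(590,590),interpolation=2))
```

```text
to [  1.5 -62.7  33.1] -0.0008 t 30.4 pos [ 0.5584 -0.2381  0.113 ] f [ 0.27 -0.03 -0.17] w 0.0
```

View pics/c12.png

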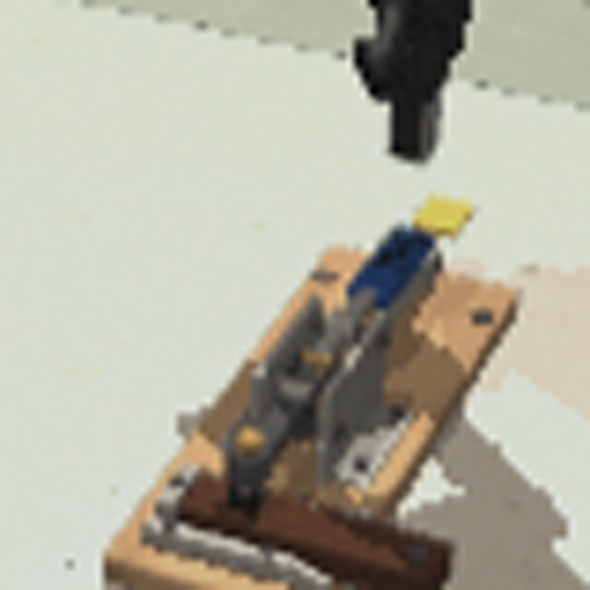

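Run:
```python
from prof import *
a,b=tri((210.08,446.25),(158.7,359.9)); print(a,b, CL(-.0035,-.185,.08),CL(-.0035,-.178,.08))
```

```text
[ 0.5566 -0.2957  0.0414] 0.00023395814232924272 [ 0.5559 -0.3008  0.08  ] [ 0.556  -0.2938  0.08  ]
```

Emit:
{"api": "move_arm", "payload": {
  "moves": [
    [0, -15, 0, 0],
    [0.5, -32, 0, 0],
    [1, -48, 0, 0],
    [1.5, -62.7, 5, 0],
    [1.5, -62.7, 15, 0],
    [1.5, -62.7, 28, 0],
    [1.5, -62.7, 38, 0],
    [1.5, -62.7, 43, 0],
    [1.5, -62.7, 43, 0]
  ]
}}

```text
time_s: 31.4
position: [0.5549, -0.2996, 0.067]
tool_rot: [[-1.0, 0.018, -0.001], [0.018, 1.0, 0.001], [0.001, 0.001, -1.0]]
ft_force: [-0.2, 0.4, -0.8]
grip_width: -0.0004
```

Emit:
{"api": "move_arm", "payload": {
  "moves": [
    [0, 0, 3, 0],
    [0, 0, 6, 0],
    [0, 0, 9, 0],
    [0, 0, 11, 0],
    [0, 0, 13, 0]
  ]
}}

```text
time_s: 31.9
position: [0.5551, -0.3003, 0.0549]
tool_rot: [[-1.0, 0.019, 0.0], [0.019, 1.0, -0.0], [-0.0, -0.0, -1.0]]
ft_force: [0.9, 0.7, -0.2]
grip_width: -0.0001
```

Emit:
{"api": "move_arm", "payload": {
  "moves": [
    [0, 0, 1.5, 0],
    [0, 0, 3, 0],
    [0, 0, 4.5, 0]
  ]
}}

```text
time_s: 32.2
position: [0.5551, -0.3003, 0.0505]
tool_rot: [[-1.0, 0.019, 0.0], [0.019, 1.0, -0.0], [-0.0, -0.0, -1.0]]
ft_force: [0.9, 0.2, -0.2]
grip_width: -0.0002
```

Emit:
{"api": "move_arm", "payload": {
  "moves": [
    [0, 0, 1.5, 0],
    [0, 0, 3, 0]
  ]
}}

```text
time_s: 32.4
position: [0.5551, -0.3003, 0.0474]
tool_rot: [[-1.0, 0.019, 0.0], [0.019, 1.0, -0.0], [-0.0, -0.0, -1.0]]
ft_force: [-0.7, 0.2, -0.6]
grip_width: 0.0002
```

Emit:
{"api": "move_arm", "payload": {
  "moves": [
    [0, 0, 1, 0],
    [0, 0, 2, 0]
  ]
}}

```text
time_s: 32.6
position: [0.5551, -0.3003, 0.0455]
tool_rot: [[-1.0, 0.019, 0.0], [0.019, 1.0, -0.0], [-0.0, -0.0, -1.0]]
ft_force: [1.0, 0.5, 0.8]
grip_width: -0.0001
```

Emit:
{"api": "move_arm", "payload": {
  "moves": [
    [0, 0, 1, 0],
    [0, 0, 2, 0]
  ]
}}

```text
time_s: 32.8
position: [0.5551, -0.3003, 0.0435]
tool_rot: [[-1.0, 0.019, 0.0], [0.019, 1.0, -0.0], [-0.0, -0.0, -1.0]]
ft_force: [-0.4, -0.3, 0.0]
grip_width: 0.0002
```

Emit:
{"api": "move_arm", "payload": {
  "moves": [
    [0, 0, 1, 0],
    [0, 0, 2, 0]
  ]
}}

```text
time_s: 33.0
position: [0.5551, -0.3005, 0.0416]
tool_rot: [[-1.0, 0.019, 0.0], [0.019, 1.0, -0.0], [-0.0, -0.0, -1.0]]
ft_force: [-1.2, -0.3, 1.5]
grip_width: 0.0
```

Emit:
{"api": "move_arm", "payload": {
  "moves": [
    [0, 0, 1, 0],
    [0, 0, 2, 0]
  ]
}}

```text
time_s: 33.2
position: [0.5552, -0.3007, 0.0398]
tool_rot: [[-1.0, 0.019, 0.0], [0.019, 1.0, -0.001], [-0.0, -0.001, -1.0]]
ft_force: [-1.1, -2.1, 1.9]
grip_width: -0.0002
```

Emit:
{"api": "move_arm", "payload": {
  "moves": [
    [0, 0, 1, 0],
    [0, 0, 2, 0]
  ]
}}

```text
time_s: 33.4
position: [0.5553, -0.3009, 0.0381]
tool_rot: [[-1.0, 0.019, 0.001], [0.019, 1.0, -0.001], [-0.001, -0.001, -1.0]]
ft_force: [-2.1, -2.2, 5.7]
grip_width: 0.0002
```

Emit:
{"api": "move_arm", "payload": {
  "moves": [
    [0, 0, 0.8, 0],
    [0, 0, 1.6, 0]
  ]
}}

```text
time_s: 33.6
position: [0.5552, -0.3011, 0.0365]
tool_rot: [[-1.0, 0.019, 0.001], [0.019, 1.0, -0.002], [-0.001, -0.002, -1.0]]
ft_force: [-2.6, -4.1, 5.4]
grip_width: 0.0003
```

Emit:
{"api": "move_arm", "payload": {
  "moves": [
    [0, 0, 0.8, 0],
    [0, 0, 1.6, 0]
  ]
}}

```text
time_s: 33.8
position: [0.5552, -0.301, 0.0347]
tool_rot: [[-1.0, 0.019, 0.001], [0.019, 1.0, -0.001], [-0.001, -0.001, -1.0]]
ft_force: [-0.8, -4.9, 3.4]
grip_width: -0.0003
```

Emit:
{"api": "move_arm", "payload": {
  "moves": [
    [0, 0, 0.8, 0],
    [0, 0, 1.6, 0]
  ]
}}

```text
time_s: 34.0
position: [0.5552, -0.3009, 0.0328]
tool_rot: [[-1.0, 0.019, 0.001], [0.019, 1.0, -0.001], [-0.001, -0.001, -1.0]]
ft_force: [-0.6, -4.9, 2.4]
grip_width: -0.0
```

Run:
```python
from prof import *
snap('side','side13.png')
b=cv2.imread('pics/side13.png')[130:210,300:380]
cv2.imwrite('pics/c13.png',cv2.resize(b,(590,590),interpolation=2))
```

```text
(no output)
```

View pics/c13.png

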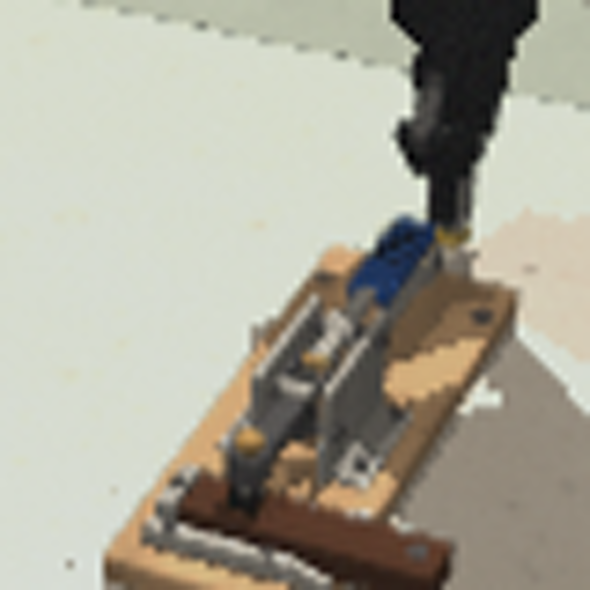

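Emit:
{"api": "move_arm", "payload": {
  "moves": [
    [0, 0.2, 0.8, 0],
    [0, 0.2, 1.6, 0]
  ]
}}

```text
time_s: 34.25
position: [0.5553, -0.3006, 0.0313]
tool_rot: [[-1.0, 0.019, 0.001], [0.019, 1.0, -0.001], [-0.001, -0.001, -1.0]]
ft_force: [-1.8, -6.7, 7.0]
grip_width: 0.0002
```

Emit:
{"api": "move_arm", "payload": {
  "moves": [
    [0, 0, 0.8, 0],
    [0, 0, 1.6, 0]
  ]
}}

```text
time_s: 34.45
position: [0.5555, -0.3009, 0.0306]
tool_rot: [[-1.0, 0.019, 0.002], [0.019, 1.0, -0.001], [-0.002, -0.001, -1.0]]
ft_force: [-2.7, -7.2, 10.7]
grip_width: 0.0
```

Emit:
{"api": "move_arm", "payload": {
  "moves": [
    [0, -0.8, 0, 0],
    [0, -1.6, 0, 0]
  ]
}}

```text
time_s: 34.65
position: [0.5554, -0.3013, 0.0301]
tool_rot: [[-1.0, 0.019, 0.001], [0.019, 1.0, 0.001], [-0.001, 0.001, -1.0]]
ft_force: [0.3, -0.3, 8.3]
grip_width: 0.0
```

Run:
```python
from prof import *
to(CL(-.0035,-.185,.03),np.pi-.0177)
for n in('top','side'): snap(n,n+'14.png')
b=cv2.imread('pics/side14.png')[130:210,300:380]
cv2.imwrite('pics/c14.png',cv2.resize(b,(590,590),interpolation=2))
```

```text
to [-0.4  0.5  0.1] -0.0012 t 34.65 pos [ 0.5554 -0.3013  0.0301] f [ 0.34 -0.29  8.25] w 0.0
```

View pics/c14.png

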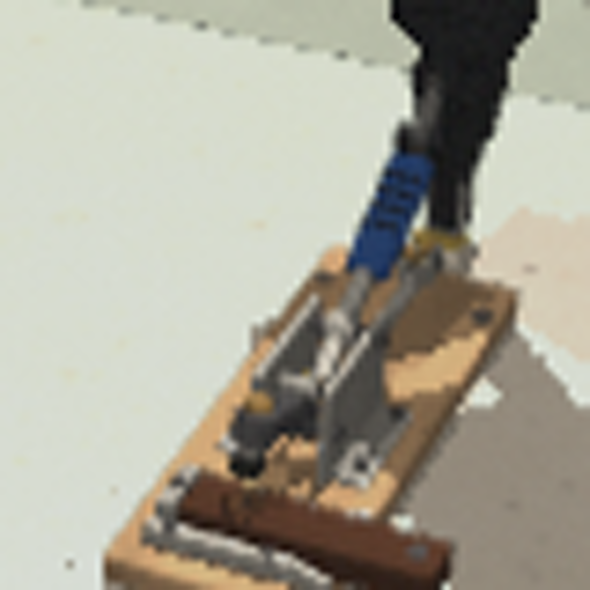

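Emit:
{"api": "move_arm", "payload": {
  "moves": [
    [0, 0, -2, 0],
    [0, -1, -6, 0],
    [0, -3, -12, 0],
    [0, -6, -22, 0],
    [0, -10, -40, 0],
    [0, -15, -65, 0],
    [0, -20, -95, 0],
    [0, -20, -125, 0],
    [20, -20, -145, 0],
    [50, -20, -150, 0],
    [90, -20, -150, 0],
    [130, -20, -150, 0],
    [150, -20, -150, 0],
    [150, -20, -150, 0],
    [150, -20, -150, 0]
  ]
}}

```text
time_s: 36.25
position: [0.4051, -0.3192, 0.1801]
tool_rot: [[-1.0, 0.019, 0.001], [0.019, 1.0, -0.0], [-0.001, -0.0, -1.0]]
ft_force: [0.3, 0.4, -0.2]
grip_width: 0.0002
```

Run:
```python
from prof import *
to(CL(-.0035,-.185,.03),np.pi-.0177)
for n in('top','side'):
    snap(n,n+'15.png')
    for k in('pull_seat','nest'):
        print(n,k,[(onz(n,d['point'],.038).round(4),round(d['conf'],2)) for d in env.tip_of(n,k)][:2])
b=cv2.imread('pics/side15.png')[130:210,300:380]
cv2.imwrite('pics/c15.png',cv2.resize(b,(590,590),interpolation=2))
cv2.imwrite('pics/c15b.png',cv2.resize(cv2.imread('pics/top15.png')[170:260,330:460],None,fx=6,fy=6,interpolation=2))
```

```text
to [-150.3   21.4  150.2] -0.0016 t 36.25 pos [ 0.4051 -0.3192  0.1801] f [ 0.35  0.43 -0.22] w 0.0002
top pull_seat [(array([ 0.5522, -0.0288,  0.038 ]), 0.63)]
top nest [(array([ 0.5633, -0.0355,  0.038 ]), 0.67)]
side pull_seat [(array([ 0.5562, -0.007 ,  0.038 ]), 0.69)]
side nest [(array([0.5824, 0.0001, 0.038 ]), 0.7), (array([ 0.5647, -0.014 ,  0.038 ]), 0.68)]
```

View pics/c15.png

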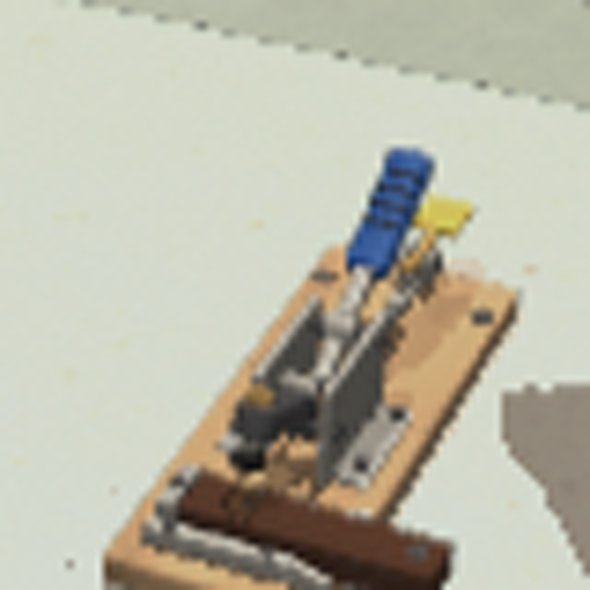

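View pics/c15b.png

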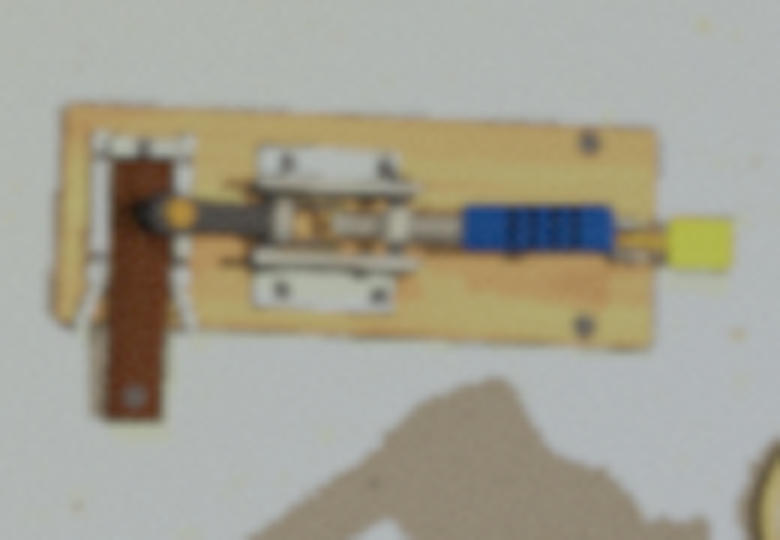

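```bash
python3 -c "
from rig import env
print(env.close_job())"
```

```text
the job is handed in; nothing more can be done
None
```

The job is done and handed in at about 36 s. The pull lies in the channel against the end stop, the handle was locked and then released with the yellow lever, and the robot is clear of everything.

- **Seating the pull:** I slid it in, brass end first, until it touched the stop. The wrist force there was about 7 N at most. I then opened the fingers and lifted away.
- **Locking the handle:** The first press stopped just short of dead centre, and the handle sprang open when I lifted. The second press went over centre, and the picture showed the handle staying down with nothing touching it. The highest readings were on the first press, about 16 to 17 N in total including sideways drag.
- **Releasing:** I pushed the yellow lever down about 12 mm with at most about 13 N, and the handle sprang open.

**Last checks:**
- The final pictures show the pull against the stop, the handle raised, the pad off the pull and the lever back up.
- The forces above are wrist readings at the end of each short move, so brief peaks in between are not covered.
- The pictures are too coarse to show directly that the insert is flush; I infer it from the completed lock.
- The board fit from the cameras put the clamp about 2 to 3 mm too far along x, judging by the stop contact and the clamp's parts. The two networks' estimates of the pull's final seat did not agree with each other: they differed by about 4 mm along and 22 mm across. For the seating I therefore relied on the felt contact and the pictures.

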